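# Thread two flap-wheel packs onto their carrier posts in order

### The job

Make up the two packs for the next tank: on the post with the red base thread the brown wheel first, then the steel spacer, then the green wheel on top; on the post with the blue base thread the pink wheel first, then the brass collar on top. Lower each one down its pin rather than dropping it, so that everything sits flat, and leave the worn black wheel and the blue die grinder where they lie.

Things in the scene. Friction and masses are not known exactly. Their poses are not given: they have to be found in the camera images.
- brown_wheel: Brown flap wheel lying flat on the bench: a ring 58 mm across and 20 mm thick with a plain through bore of 28 mm; about 90 g. Origin at the centre of its underside, z up along the bore
- green_wheel: Green flap wheel lying flat on the bench: a ring 58 mm across and 20 mm thick with a plain through bore of 28 mm; about 90 g. Origin at the centre of its underside, z up along the bore
- pink_wheel: Pink flap wheel lying flat on the bench: a ring 58 mm across and 20 mm thick with a plain through bore of 28 mm; about 90 g. Origin at the centre of its underside, z up along the bore
- steel_spacer: Bare grey steel spacer ring lying flat on the bench, 50 mm across, 12 mm thick, plain through bore of 28 mm; about 120 g. Origin at the centre of its underside, z up along the bore
- brass_collar: Yellow brass ring lying flat on the bench, 50 mm across, 14 mm thick, plain through bore of 28 mm; about 140 g. Origin at the centre of its underside, z up along the bore
- red_post: Carrier post with a red base: fixed round base 80 mm across and 14 mm thick, with an upright aluminium pin in its middle, 14 mm in diameter, its tip 69 mm above the bench, the last 7 mm tapering to 6 mm. Origin on the bench at the base's centre, z up along the pin. The first thing threaded on rests on the base, 14 mm above the origin, with 7 mm play all round the pin
- blue_post: Carrier post with a blue base: fixed round base 80 mm across and 14 mm thick, with an upright aluminium pin in its middle, 14 mm in diameter, its tip 69 mm above the bench, the last 7 mm tapering to 6 mm. Origin on the bench at the base's centre, z up along the pin. The first thing threaded on rests on the base, 14 mm above the origin, with 7 mm play all round the pin
- black_wheel: Worn-out black flap wheel lying flat on the bench: a ring 58 mm across and 20 mm thick with a plain through bore of 28 mm; about 90 g. Origin at the centre of its underside, z up along the bore. Not wanted: to be left where it lies
- die_grinder: Blue air-driven die grinder lying on the bench, 200 mm long, 38 mm thick and about 42 mm high with its lever; to be left where it lies. Origin on the bench under its body, x along its length: the collet end reaches 95 mm to +x, the brass air inlet 105 mm to -x
Not all that is in view belongs to the job. Of the things like the green_wheel, leave any that is purple; of the rest the smaller one is meant.

How it is judged:
By the outcome, as a careful person would: the job done as asked, in the order asked, and still so for the second after the job is handed in, with the robot touching nothing.
It also fails if it takes over 136 s, if anything falls off the work surface, if the arm or the gripper's body presses on something with over 40 N, if the wrist force passes 120 N, or if a joint passes its speed limit or range.

### The arm

A 7-joint arm with a two-finger parallel gripper is mounted at the origin on the work surface. World frame = base frame: x ahead of the robot, y to its left, z up, the work surface at z = 0. Lengths are in m, angles in rad, forces in N, time in s.
With the tool pointing down it reaches from about 0.425 to 0.925 m from the base axis. Payload 6.8 kg.
Tool frame: the origin (TCP) lies midway between the tips of the shut fingers; the grasp point (between the pads) lies 19 mm behind it; z points along the fingers, y is the direction in which the jaws open and shut (so a half turn about z gives the same grasp; the last joint's range is limited). The gripper opens to 85 mm and grips with 20 to 120 N. Pads are 22 mm wide; open, the fingers measure 114 mm over their backs; the gripper's body (76 mm by 85 mm) begins 54 mm behind the grasp point. The pads swing forward as they close: fully open they stand 13 mm farther back than shut.
Start: joints at [1.241, 0.477, 0.022, 1.555, -0.011, 1.109, -0.083], TCP at [0.148, -0.658, 0.231] pointing down, gripper open.
Joint ranges: [-2.96, 2.96], [-0.34, 2.1], [-1.41, 1.46], [0.24, 2.44], [-1.37, 4.51], [0.17, 1.92], [-2.96, 2.96]. Speed limits (rad/s): [2.39, 2.39, 3.14, 3.14, 3.14, 3.14, 3.14].

### API

Orientations are given as a unit quaternion [w, x, y, z].
In Python, from station import status, eyes, workorder gives the robot as it stands. The module is installed in compiled form; this text tells all that it offers.
- The arm moves only by the shell command python3 -m jog 'ROWS' [FORCE]. ROWS is text: rows parted by semicolons, each of 7 numbers parted by spaces: the shift along the tool's x, y, z in m, then the turn, a rotation vector about the tool's x, y, z in degrees, then the finger opening in m, from 0 to 0.0854. In form: dx dy dz rx ry rz jaw; .... A call has 1 to 5 rows; each row is the pose to reach, as a shift and turn from the pose commanded when the call began, along the tool's axes at that moment; what a row does not reach only later rows make up. A row lasts 1/10 s, in which the tool goes at most 50 mm and 8.59 degrees, less where a joint would pass 70% of its speed; a pose out of reach is approached as far as the arm can. A call with a gripper value outside its range is refused whole. The fingers move at their own pace and stop on an object; FORCE is the grip in N (left out, the last holds). Time passes only in rows, so rows that repeat a pose let the fingers close. It gives the time, the measured TCP pose, the force and the opening at its end, in the units of the state.
- status.get_obs(): the state, without advancing time (a new reading comes with each control period).
- eyes.read_camera(name): name is "side" or "top" or "wrist"; returns a dict with "image" (384x512x3 uint8, red, green, blue), "intrinsics" (3x3 intrinsics, pixels), "position" and "orientation" of the camera in the world. Camera axes: x right, y up, looking along -z (the intrinsics and any distortion apply to the point x, -y, -z); pixel columns grow to the right and rows downward; lengths in m; the calibration is good to about 2 mm. The wrist camera is an equidistant fisheye: a pixel r from the principal point sees the ray r / f radians off the axis. A picture is of the moment at which its call begins. There is no depth.
- workorder.hand_in(): hands the job in, once; it reports no verdict.
The state is a dict: "t": time; "q": joint angles; "joint_vel": joint speeds; "joint_torque": joint torques, N m; "eef_pos": TCP position; "tool_rot": TCP orientation; "contact_force": force on the tool from outside, world axes, zero at the start; "torque": the same for the moment, N m; "gripper_width": opening from 0.0 (shut) to 1.0 (fully open).
Only numpy, scipy, OpenCV 4.12 (cv2) and the standard library are available. Lean on these libraries where they do the work, as an engineer would, in place of code of your own. Each camera call takes 0.05 s, during which the arm holds its last target.

## Working session

There is one attempt and no reset: what is moved stays moved. The work goes in short steps, Python scripts to look and compute and a shell command to move; the robot and the scene stay as the last step left them, time stands still between calls to the robot, and variables do not carry over. Pictures are saved under pics/ and viewed, and the job is handed in when it is done.

```bash
mkdir -p pics; cat > h.py <<'E'
import numpy as np,cv2
from scipy.spatial.transform import Rotation as R
from station import status,eyes,workorder
def cam(n):
    c=eyes.read_camera(n); return c
def save(c,name,s=1.5):
    im=cv2.cvtColor(c["image"],cv2.COLOR_RGB2BGR); cv2.imwrite("pics/"+name,cv2.resize(im,None,fx=s,fy=s))
def rot(c):
    o=np.array(c["orientation"])
    if o.size==9: return R.from_matrix(o.reshape(3,3))
    return R.from_quat([o[1],o[2],o[3],o[0]])
def ray(c,u,v,fish=False):
    K=np.array(c["intrinsics"]); x=(u-K[0,2])/K[0,0]; y=(v-K[1,2])/K[1,1]
    if fish:
        r=np.hypot(x,y)
        d=np.array([0,0,1.]) if r<1e-9 else np.array([x/r*np.sin(r),y/r*np.sin(r),np.cos(r)])
    else: d=np.array([x,y,1.])
    return np.array(c["position"]),rot(c).apply(d*[1,-1,-1])
def plane(c,u,v,z,fish=False):
    p,d=ray(c,u,v,fish); return p+d*(z-p[2])/d[2]
def proj(c,P,fish=False):
    K=np.array(c["intrinsics"]); q=rot(c).inv().apply(np.array(P)-c["position"])*[1,-1,-1]
    if fish:
        t=np.arctan2(np.hypot(q[0],q[1]),q[2]); n=np.hypot(q[0],q[1])+1e-12; a=q[:2]/n*t
    else: a=q[:2]/q[2]
    return a*[K[0,0],K[1,1]]+K[:2,2]
E
python3 - <<'E'
from h import *
for n in ["top","side","wrist"]:
    c=cam(n); save(c,n+"0.png"); print(n,c["position"],c["orientation"],np.round(c["intrinsics"],1).tolist(),[k for k in c])
o=status.get_obs(); print(o)
E
```

```text
top [0.37313697 0.00336884 1.04763502] [ 0.71205514  0.06328706 -0.06024799 -0.6966652 ] [[427.6, 0.0, 254.4], [0.0, 427.6, 189.1], [0.0, 0.0, 1.0]] ['image', 'intrinsics', 'position', 'orientation']
side [0.50544188 0.91466863 0.75549382] [-0.01708885 -0.01369815  0.43552708  0.89990916] [[410.9, 0.0, 251.6], [0.0, 410.9, 189.3], [0.0, 0.0, 1.0]] ['image', 'intrinsics', 'position', 'orientation']
wrist [ 0.21845725 -0.64287586  0.37262024] [ 0.77348743 -0.10844927  0.08755693 -0.61829583] [[297.3, 0.0, 261.2], [0.0, 297.3, 188.7], [0.0, 0.0, 1.0]] ['image', 'intrinsics', 'position', 'orientation']
{'t': 0.15, 'q': array([ 1.24088419,  0.47763038,  0.02236778,  1.55618331, -0.0114629 ,
        1.1092783 , -0.08308606]), 'joint_vel': array([-0.00126184, -0.00131316, -0.00055833, -0.00318128, -0.00156126,
        0.00012863,  0.00079719]), 'joint_torque': array([ 2.99402847e-03, -5.96923470e+01,  1.61053173e+00, -2.81488341e+01,
        1.27821919e-02,  6.44091589e-03, -1.18731649e-06]), 'eef_pos': array([ 0.14837655, -0.65804848,  0.23055329]), 'tool_rot': array([-6.70179671e-04,  9.93854333e-01,  1.10693695e-01, -1.44255659e-04]), 'contact_force': array([ 0.15794749, -0.47859259,  0.4195442 ]), 'torque': array([0.00534744, 0.01299953, 0.0254897 ]), 'gripper_width': 0.997416583495147}
```

View pics/top0.png

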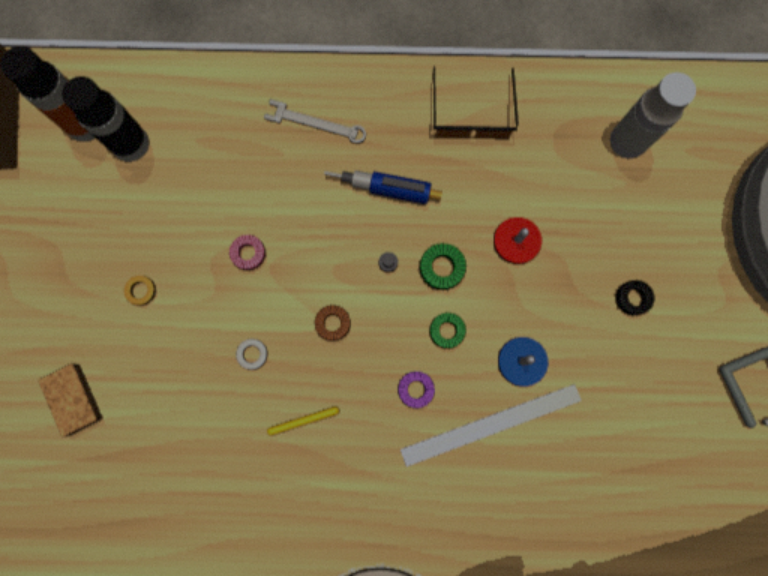

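View pics/side0.png

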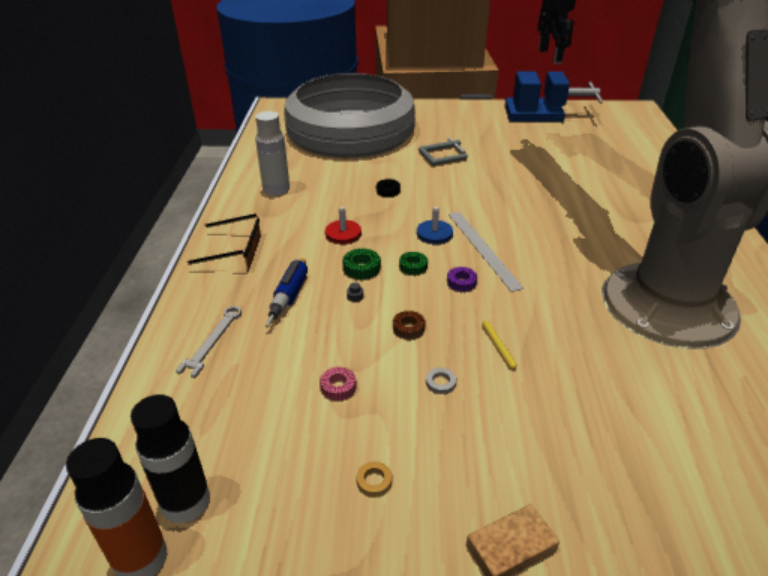

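View pics/wrist0.png

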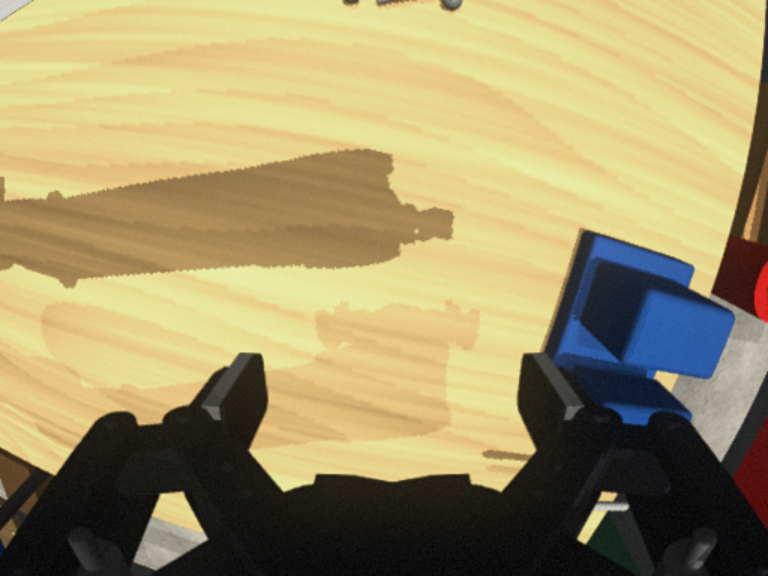

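The top view (1.5x) shows red post (518,240), blue post (523,361), pink wheel (247,252), brown wheel (332,323), steel ring (252,354), brass ring (140,290), black wheel (635,297), and the grinder (385,187).
Candidates for green_wheel are large green (442,266), small green (448,330) and purple (416,390). Purple is excluded and the smaller of the other two is (448,330). I'll confirm that in a crop and measure everything.

```bash
cat > loc.py <<'E'
from h import *
def blob(c,seed,tol=None,dark=False):
    pass
seeds={"brown":((332,323),.02,14),"pink":((247,252),.02,14),"green":((448,330),.02,14),"biggreen":((442,266),.02,18),"purple":((416,390),.02,14),"steel":((252,354),.012,12),"brass":((140,290),.014,12),"black":((635,297),.02,14),"red":((518,240),.014,18),"blue":((523,361),.014,18)}
def sat(im):
    # difference to local median background
    bg=cv2.medianBlur(im,101).astype(int)
    return np.abs(im.astype(int)-bg).sum(2)
E
python3 - <<'E'
from loc import *
c=cam("top"); im=c["image"]; lab=cv2.cvtColor(im,cv2.COLOR_RGB2LAB)
d=np.linalg.norm(lab.astype(float)-cv2.medianBlur(lab,91).astype(float),axis=2)
m=(d>28).astype(np.uint8)
n,L,S,C=cv2.connectedComponentsWithStats(m)
cv2.imwrite("pics/mask.png",m*255)
cs,_=cv2.findContours(m,cv2.RETR_EXTERNAL,cv2.CHAIN_APPROX_NONE)
for k,((u,v),h,r) in seeds.items():
    u/=1.5;v/=1.5
    for q in cs:
        if len(q)<20: continue
        if cv2.pointPolygonTest(q,(u,v),False)>=0:
            (a,b),(w,hh),_=cv2.fitEllipse(q)
            P=plane(c,a,b,h/2 if k not in("red","blue") else .007)
            dep=np.linalg.norm(P-c["position"])
            print(k,np.round([a,b],1),"diam mm",np.round(np.array([w,hh])*dep/427.6*1000,1),np.round(P,4))
crop=im[160:290,240:380]; cv2.imwrite("pics/crop.png",cv2.cvtColor(cv2.resize(crop,None,fx=5,fy=4.5,interpolation=cv2.INTER_CUBIC),cv2.COLOR_RGB2BGR))
E
```

```text
brown [221.5 215.3] diam mm [58.  59.3] [0.4898 0.0887 0.01  ]
pink [164.8 168.4] diam mm [59.9 62. ] [0.6038 0.2337 0.01  ]
green [297.9 220.3] diam mm [58.1 60.1] [ 0.4817 -0.0977  0.01  ]
biggreen [294.6 177.7] diam mm [76.7 79.4] [ 0.5871 -0.0889  0.01  ]
purple [277.  259.6] diam mm [59.1 60.5] [ 0.3862 -0.0481  0.01  ]
black [422.7 198.2] diam mm [64.3 70.1] [ 0.5427 -0.4032  0.01  ]
red [344.5 160.3] diam mm [80.7 83.1] [ 0.6349 -0.2137  0.007 ]
blue [348.2 240.8] diam mm [81.8 83.7] [ 0.4348 -0.2196  0.007 ]
```

View pics/crop.png

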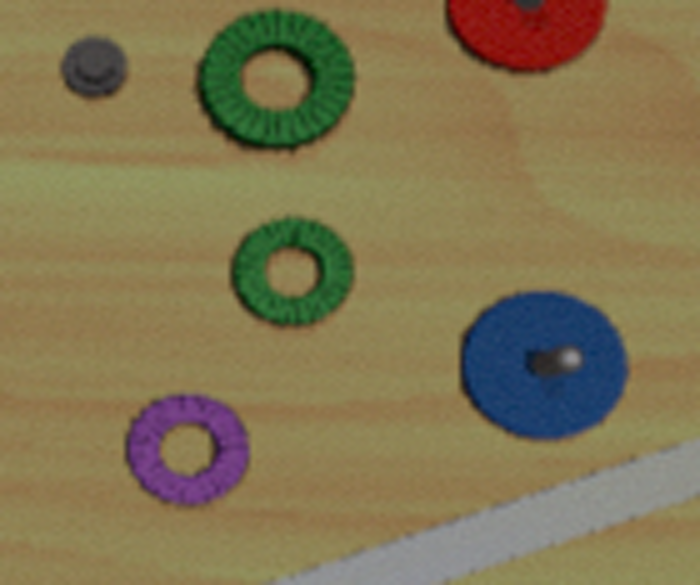

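The crop confirms it: the small green wheel at crop (292,271) is about 58 mm across. The one above it is about 77 mm, and the third is purple. Next are steel and brass, plus a side-view check.

```bash
python3 - <<'E'
from loc import *
from scipy.optimize import least_squares
def tri(rs):
    A=np.zeros((3,3));b=np.zeros(3)
    for p,d in rs:
        d=d/np.linalg.norm(d);M=np.eye(3)-np.outer(d,d);A+=M;b+=M@p
    return np.linalg.solve(A,b)
T=cam("top");S=cam("side")
def cs(c,th):
    lab=cv2.cvtColor(c["image"],cv2.COLOR_RGB2LAB).astype(np.uint8)
    d=np.linalg.norm(lab.astype(float)-cv2.medianBlur(lab,71).astype(float),axis=2)
    return cv2.findContours((d>th).astype(np.uint8),cv2.RETR_EXTERNAL,cv2.CHAIN_APPROX_NONE)[0]
sd={"brown":(409,324),"pink":(338,383),"green":(413,263),"steel":(441,380),"brass":(374,478),"red":(343,232),"blue":(435,232),"black":(388,188)}
for k,s in sd.items():
    for nm,c,uv in(("top",T,seeds[k][0]),("side",S,s)):
        for th in (16,20,25):
            for q in cs(c,th):
                if len(q)>20 and cv2.pointPolygonTest(cv2.convexHull(q),(uv[0]/1.5,uv[1]/1.5),False)>=0:
                    q=cv2.convexHull(q)
                    x,y,w,h=cv2.boundingRect(q)
                    if max(w,h)>70: continue
                    P=plane(c,x+w/2-.5,y+h/2-.5,seeds[k][1]/2); print(k,nm,th,(x,y,w,h),np.round(P[:2],4))
E
```

```text
brown top 16 (208, 203, 26, 27) [0.4881 0.091 ]
brown top 20 (209, 203, 25, 26) [0.4893 0.0898]
brown top 25 (209, 203, 25, 25) [0.4905 0.0899]
brown side 20 (261, 207, 24, 21) [0.4917 0.0916]
brown side 25 (261, 207, 24, 21) [0.4917 0.0916]
pink top 16 (152, 156, 26, 26) [0.6036 0.2345]
pink top 20 (152, 156, 26, 26) [0.6036 0.2345]
pink top 25 (152, 156, 26, 26) [0.6036 0.2345]
pink side 16 (213, 244, 27, 24) [0.6042 0.2343]
pink side 20 (213, 244, 27, 24) [0.6042 0.2343]
pink side 25 (213, 244, 26, 24) [0.6054 0.2344]
green top 16 (286, 208, 25, 26) [ 0.4812 -0.0979]
green top 20 (286, 208, 25, 26) [ 0.4812 -0.0979]
green top 25 (286, 208, 25, 26) [ 0.4812 -0.0979]
green side 16 (265, 167, 21, 18) [ 0.4846 -0.0969]
green side 20 (266, 168, 20, 17) [ 0.4831 -0.0944]
green side 25 (266, 168, 20, 17) [ 0.4831 -0.0944]
steel top 16 (157, 226, 22, 21) [0.4369 0.2183]
steel top 20 (157, 226, 22, 21) [0.4369 0.2183]
steel top 25 (159, 227, 20, 20) [0.4358 0.2158]
steel side 16 (283, 245, 22, 21) [0.4399 0.2235]
steel side 20 (283, 245, 22, 19) [0.4398 0.2202]
steel side 25 (283, 245, 22,
[... 546 characters left out ...]
 ]
red side 20 (216, 138, 26, 26) [ 0.6393 -0.237 ]
red side 25 (216, 138, 26, 26) [ 0.6393 -0.237 ]
blue top 16 (332, 224, 34, 35) [ 0.4344 -0.2204]
blue top 20 (332, 224, 34, 35) [ 0.4344 -0.2204]
blue top 25 (332, 224, 34, 34) [ 0.4356 -0.2204]
blue side 16 (277, 138, 26, 26) [ 0.436  -0.2426]
blue side 20 (277, 138, 25, 26) [ 0.4377 -0.2425]
blue side 25 (277, 138, 25, 26) [ 0.4377 -0.2425]
black top 16 (409, 186, 28, 26) [ 0.5419 -0.4028]
black top 20 (409, 186, 28, 26) [ 0.5419 -0.4028]
black top 25 (409, 186, 28, 26) [ 0.5419 -0.4028]
black side 16 (250, 119, 18, 13) [ 0.5441 -0.4052]
black side 20 (250, 119, 18, 13) [ 0.5441 -0.4052]
black side 25 (250, 119, 18, 13) [ 0.5441 -0.4052]
```

```bash
cat > go.py <<'E'
import sys
from h import *
# usage: go.py x y z -> tool-frame shift, and turn to level/yaw 0 (tool x=+X, y=-Y, z=-Z)
o=status.get_obs(); p=np.array(o["eef_pos"]); q=o["tool_rot"]; r=R.from_quat([q[1],q[2],q[3],q[0]])
t=np.array([float(a) for a in sys.argv[1:4]])
d=r.inv().apply(t-p); rv=(r.inv()*R.from_euler("x",180,degrees=True)).as_rotvec(degrees=True)
print("t %.2f pos %s shift %s turn %s F %s w %.3f"%(o["t"],np.round(p,4),np.round(d,4),np.round(rv,2),np.round(o["contact_force"],1),o["gripper_width"]*.0854))
E
python3 go.py 0.45 -0.45 0.25
```

```text
t 0.30 pos [ 0.1485 -0.6583  0.231 ] shift [ 0.34   -0.1368 -0.019 ] turn [-4.000e-02  1.000e-02  1.271e+01] F [-0.2 -0.3  0.2] w 0.085
```

```bash
python3 -m jog '0.046 -0.019 -0.019 0 0 6 0.085; 0.092 -0.037 -0.019 0 0 12.7 0.085; 0.138 -0.056 -0.019 0 0 12.7 0.085; 0.184 -0.074 -0.019 0 0 12.7 0.085; 0.230 -0.092 -0.019 0 0 12.7 0.085' 60; python3 go.py 0.53 -0.217 0.25
```

```text
t: 0.8
eef_pos: [0.3532, -0.5174, 0.2505]
tool_rot: [0.0, 1.0, -0.0, 0.0]
contact_force: [1.3, -0.3, 0.4]
gripper_width: 0.997
t 0.80 pos [ 0.3532 -0.5174  0.2505] shift [ 0.1768 -0.3004  0.0005] turn [ 0.02 -0.01 -0.  ] F [ 1.3 -0.3  0.4] w 0.085
```

```bash
python3 -m jog '0.019 -0.046 0 0 0 0 0.085; 0.038 -0.092 0 0 0 0 0.085; 0.057 -0.138 0 0 0 0 0.085; 0.076 -0.184 0 0 0 0 0.085; 0.095 -0.230 0 0 0 0 0.085'; python3 -m jog '0 -0.045 0 0 0 0 0.085; 0 -0.07 0 0 0 0 0.085; 0 -0.07 0 0 0 0 0.085'; python3 - <<'E'
from h import *
c=cam("wrist"); save(c,"w1.png"); print(c["position"])
for P in [(.636,-.2145,.014),(.636,-.2145,.069),(.4355,-.2205,.014),(.4355,-.2205,.069)]: print(P,proj(c,P,True)*1.5)
np.save("w1.npy",c,allow_pickle=True)
E
```

```text
t: 1.3
eef_pos: [0.4472, -0.2868, 0.2505]
tool_rot: [0.0, 1.0, 0.0, 0.0]
contact_force: [1.1, -0.9, -0.6]
gripper_width: 0.997
t: 1.6
eef_pos: [0.4473, -0.2144, 0.2505]
tool_rot: [-0.001, 1.0, 0.003, 0.0]
contact_force: [0.8, 0.1, 0.0]
gripper_width: 0.995
[ 0.51901842 -0.21419913  0.39276658]
(0.636, -0.2145, 0.014) [393.43263089  24.94864952]
(0.636, -0.2145, 0.069) [393.64487714   3.915621  ]
(0.4355, -0.2205, 0.014) [398.6931178 255.3770754]
(0.4355, -0.2205, 0.069) [399.74007592 271.18310207]
```

View pics/w1.png

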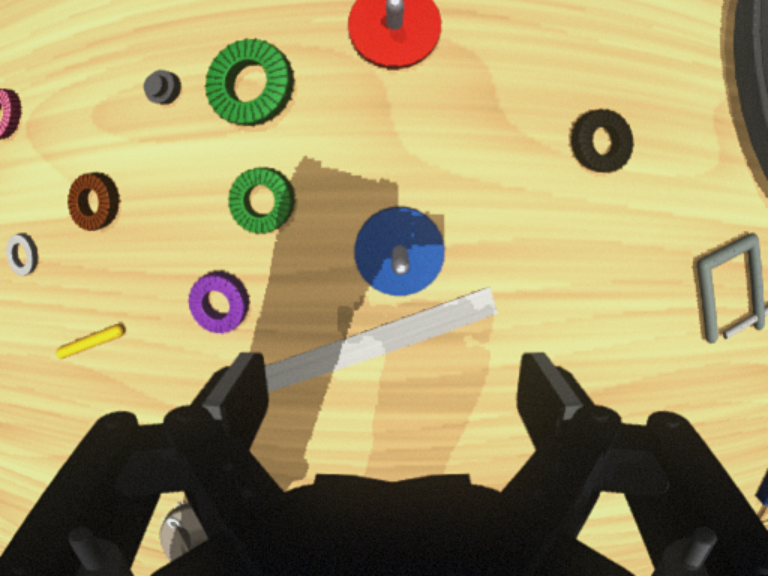

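```bash
python3 - <<'E'
from h import *
c=np.load("w1.npy",allow_pickle=True).item()
im=c["image"]; hsv=cv2.cvtColor(im,cv2.COLOR_RGB2HSV)
for k,uv,h in (("brown",(93,201),.01),("green",(261,200),.01),("steel",(22,255),.006),("blue",(400,251),.007)):
    lab=cv2.cvtColor(im,cv2.COLOR_RGB2LAB)
    cvx=None
    if k=="blue": m=((hsv[...,0]>95)&(hsv[...,0]<130)&(hsv[...,1]>120))
    elif k=="green": m=((hsv[...,0]>45)&(hsv[...,0]<85)&(hsv[...,1]>100))
    elif k=="brown": m=(im.astype(int).sum(2)<330)&(im[...,0]>im[...,2])
    else: m=(hsv[...,1]<50)
    for q in cv2.findContours(m.astype(np.uint8),cv2.RETR_EXTERNAL,cv2.CHAIN_APPROX_NONE)[0]:
        hu=cv2.convexHull(q)
        if cv2.pointPolygonTest(hu,(uv[0]/1.5,uv[1]/1.5),False)>=0 and len(q)>20:
            P=np.array([plane(c,*a,h,True)[:2] for a in hu[:,0,:].astype(float)])
            e=cv2.fitEllipse(q); print(k,e[0],np.round(plane(c,*e[0],h,True),4),"ext",np.round(P.min(0),4),np.round(P.max(0),4))
print(plane(c,395/1.5,20/1.5,.014,True),plane(c,395/1.5,3/1.5,.069,True),plane(c,401/1.5,263/1.5,.066,True))
E
python3 go.py .49 .09 .12
```

```text
brown (62.006900787353516, 133.68954467773438) [0.4936 0.087  0.01  ] ext [0.4639 0.0529] [0.5224 0.1239]
green (173.04373168945312, 133.07810974121094) [ 0.485  -0.0975  0.01  ] ext [ 0.4567 -0.1265] [ 0.5132 -0.0684]
steel (13.792976379394531, 169.13038635253906) [0.4406 0.2179 0.006 ] ext [0.4155 0.1904] [0.4642 0.2472]
blue (265.9056396484375, 167.2919921875) [ 0.438  -0.2207  0.007 ] ext [ 0.3981 -0.2597] [ 0.4758 -0.1823]
[ 0.64063135 -0.21578838  0.014     ] [ 0.63676096 -0.21547457  0.069     ] [ 0.44109929 -0.22143495  0.066     ]
t 1.65 pos [ 0.4471 -0.2171  0.2506] shift [ 0.044  -0.307   0.1306] turn [ 0.01 -0.03  0.21] F [ 0.6 -1.2 -0.1] w 0.085
```

```bash
python3 -m jog '0.007 -0.049 0 0 0 0.2 0.085; 0.014 -0.098 0 0 0 0.2 0.085; 0.021 -0.147 0.01 0 0 0.2 0.085; 0.028 -0.195 0.02 0 0 0.2 0.085; 0.035 -0.242 0.035 0 0 0.2 0.085'; python3 go.py .492 .0895 .1
```

```text
t: 2.15
eef_pos: [0.483, 0.0236, 0.2158]
tool_rot: [0.0, 1.0, -0.003, 0.001]
contact_force: [0.5, -0.1, 0.3]
gripper_width: 0.997
t 2.15 pos [0.483  0.0236 0.2158] shift [ 0.0083 -0.066   0.1158] turn [ 0.02 -0.15 -0.36] F [ 0.5 -0.1  0.3] w 0.085
```

```bash
python3 -m jog '0.005 -0.03 0.035 0 0 -0.36 0.085; 0.008 -0.06 0.07 0 0 -0.36 0.085; 0.0085 -0.066 0.115 0 0 -0.36 0.085; 0.0085 -0.066 0.116 0 0 -0.36 0.085'; python3 go.py .492 .0895 .0; python3 - <<'E'
from h import *
c=cam("wrist"); save(c,"w2.png"); print(c["position"], proj(c,(.492,.0895,.02),True)*1.5)
E
```

```text
t: 2.55
eef_pos: [0.4873, 0.0884, 0.0946]
tool_rot: [0.001, 1.0, 0.002, -0.005]
contact_force: [-1.3, -0.7, -0.2]
gripper_width: 0.997
t 2.55 pos [0.4873 0.0884 0.0946] shift [ 0.0056 -0.0013  0.0945] turn [0.1  0.53 0.22] F [-1.3 -0.7 -0.2] w 0.085
[0.56038975 0.08878897 0.23608932] [388.9794204  290.92399094]
```

View pics/w2.png

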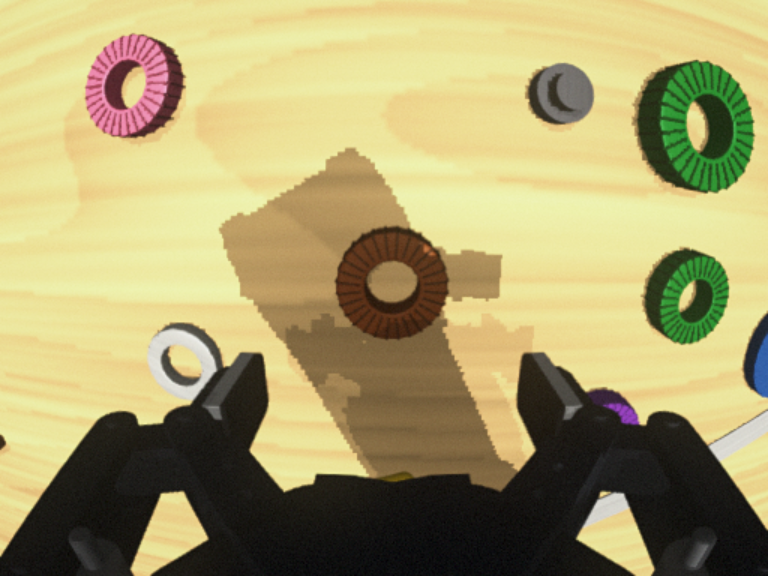

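The brown wheel's top is centred at (392,283), 8 px above the prediction, so about 3 mm further in x. I'll descend at x≈0.494.

```bash
python3 -m jog '0.004 0 0.04 0.1 0.5 0.2 0.085; 0.005 0 0.07 0.1 0.5 0.2 0.085; 0.005 0 0.07 0.1 0.5 0.2 0.085'; python3 go.py .494 .0885 .0
```

```text
t: 2.9
eef_pos: [0.495, 0.0868, 0.0284]
tool_rot: [0.0, 1.0, -0.002, 0.003]
contact_force: [-0.6, 0.5, -0.0]
gripper_width: 0.995
t 2.90 pos [0.495  0.0868 0.0284] shift [-0.0012 -0.0017  0.0284] turn [ 0.02 -0.34 -0.2 ] F [-0.6  0.5 -0. ] w 0.085
```

```bash
python3 -m jog '0 -0.001 0.014 0 0 0 0.085; 0 -0.001 0.028 0 0 0 0.085; 0 -0.001 0.028 0 0 0 0.085; 0 -0.001 0.028 0 0 0 0.085'; python3 go.py .494 .0885 .0
```

```text
t: 3.3
eef_pos: [0.4959, 0.0903, 0.0017]
tool_rot: [-0.001, 1.0, -0.0, 0.005]
contact_force: [-1.4, -0.6, -0.5]
gripper_width: 0.993
t 3.30 pos [0.4959 0.0903 0.0017] shift [-0.002   0.0018  0.0017] turn [-0.09 -0.52 -0.04] F [-1.4 -0.6 -0.5] w 0.085
```

```bash
python3 -m jog '-0.001 0.001 0.001 0 -0.5 0 0.07; -0.001 0.001 0.001 0 -0.5 0 0.05; -0.001 0.001 0.001 0 -0.5 0 0.05; -0.001 0.001 0.001 0 -0.5 0 0.05' 50; python3 go.py .494 .0885 .1; python3 - <<'E'
from h import *
c=cam("wrist"); save(c,"w3.png")
E
```

```text
t: 3.7
eef_pos: [0.4952, 0.0893, 0.0014]
tool_rot: [-0.001, 1.0, -0.001, 0.001]
contact_force: [-1.9, -0.1, 10.7]
gripper_width: 0.661
t 3.70 pos [0.4952 0.0893 0.0014] shift [-0.0011  0.0006 -0.0986] turn [-0.09 -0.06 -0.06] F [-1.9 -0.1 10.7] w 0.056
```

View pics/w3.png

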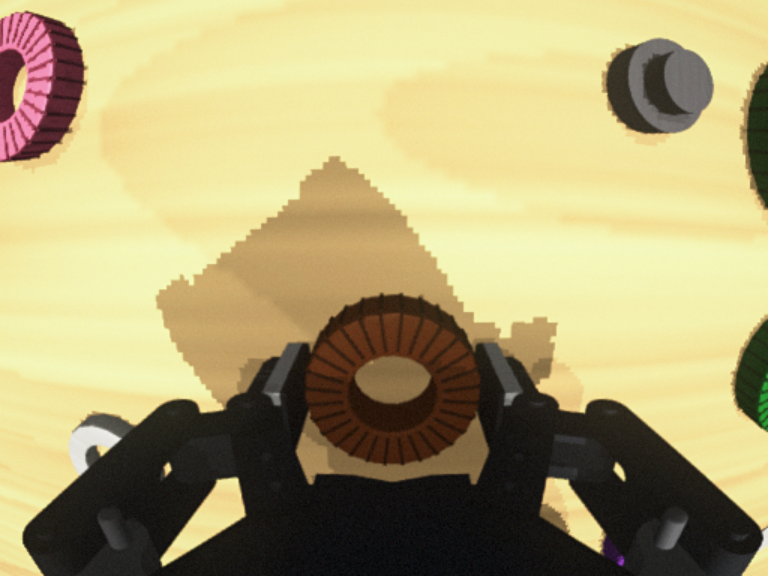

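Brown is gripped at about 56.5 mm and looks centred in the jaws. Lifting and carrying it to the red post.

```bash
python3 -m jog '0 0 -0.03 0 0 0 0.05; 0 0 -0.075 0 0 0 0.05; 0.015 0.03 -0.115 0 0 0 0.05; 0.035 0.075 -0.115 0 0 0 0.05; 0.055 0.12 -0.115 0 0 0 0.05'; python3 go.py .638 -.2155 .115
```

```text
t: 4.25
eef_pos: [0.5514, -0.0318, 0.1176]
tool_rot: [-0.001, 1.0, 0.001, 0.002]
contact_force: [1.1, 0.3, -1.4]
gripper_width: 0.664
t 4.25 pos [ 0.5514 -0.0318  0.1176] shift [0.0863 0.1839 0.0026] turn [-0.1  -0.25  0.09] F [ 1.1  0.3 -1.4] w 0.057
```

```bash
python3 -m jog '0.02 0.042 0 0 0 0 0.05; 0.04 0.085 0 0 0 0 0.05; 0.06 0.128 0 0 0 0 0.05; 0.079 0.168 0 0 0 0 0.05; 0.086 0.184 0 0 0 0 0.05'; python3 -m jog '0 0 0 0 0 0 0.05; 0 0 0 0 0 0 0.05';  python3 go.py .638 -.2155 .115; python3 - <<'E'
from h import *
c=cam("wrist"); save(c,"w4.png"); s=cam("side"); save(s,"s4.png"); t=cam("top")
cr=lambda im,a,b,c_,d: cv2.resize(cv2.cvtColor(im[a:b,c_:d],cv2.COLOR_RGB2BGR),None,fx=4,fy=4,interpolation=cv2.INTER_CUBIC)
cv2.imwrite("pics/s4c.png",cr(s["image"],80,200,180,340))
E
```

```text
t: 4.75
eef_pos: [0.636, -0.2213, 0.1148]
tool_rot: [0.0, 1.0, -0.003, 0.0]
contact_force: [-0.4, 0.1, -1.2]
gripper_width: 0.659
t: 4.95
eef_pos: [0.6351, -0.2143, 0.1145]
tool_rot: [-0.001, 1.0, -0.0, -0.0]
contact_force: [0.4, 0.1, -0.6]
gripper_width: 0.66
t 4.95 pos [ 0.6351 -0.2143  0.1145] shift [ 0.0029  0.0012 -0.0005] turn [-0.16  0.04 -0.04] F [ 0.4  0.1 -0.6] w 0.056
```

View pics/w4.png

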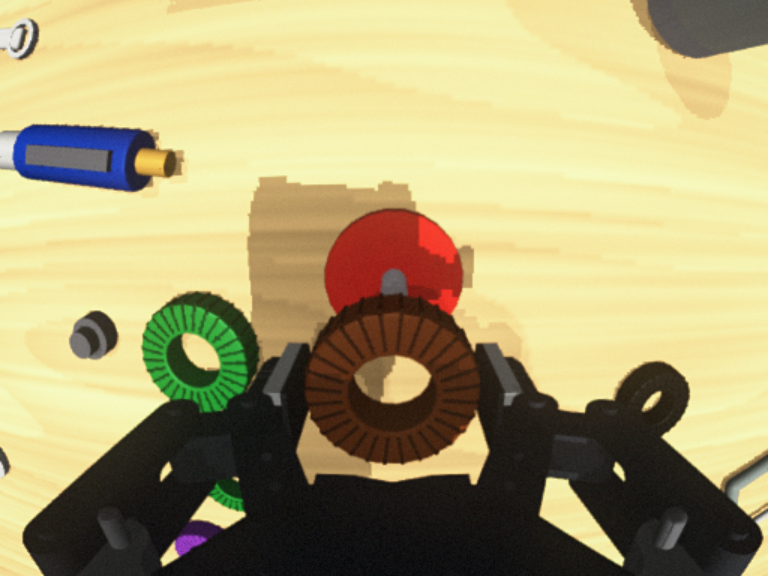

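View pics/s4c.png

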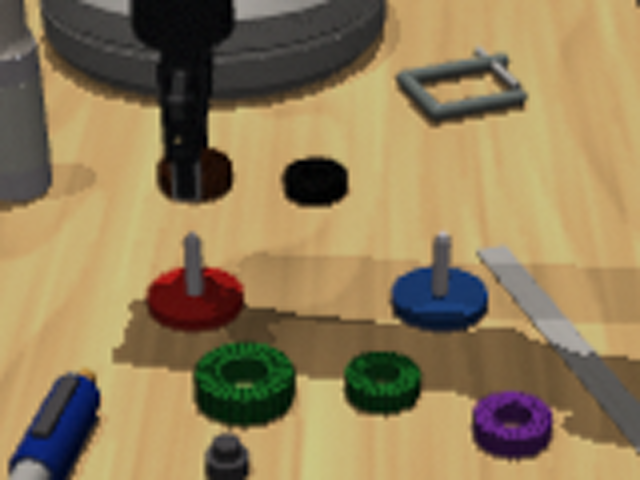

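```bash
cat > chk.py <<'E'
import sys
from h import *
# wrist-camera check: ring/post positions from 1.5x pixels u v z triples
c=cam("wrist")
a=[float(x) for x in sys.argv[1:]]
for i in range(0,len(a),3): print(np.round(plane(c,a[i]/1.5,a[i+1]/1.5,a[i+2],True),4))
E
python3 - <<'E'
from h import *
c=cam("wrist"); hsv=cv2.cvtColor(c["image"],cv2.COLOR_RGB2HSV)
m=((hsv[...,0]<6)|(hsv[...,0]>174))&(hsv[...,1]>170)&(hsv[...,2]>80)
m=m.astype(np.uint8); m[190:]=0
q=max(cv2.findContours(m,0,1)[0],key=cv2.contourArea)
pts=np.array([plane(c,*a,.014,True)[:2] for a in q[:,0,:].astype(float) if a[1]<190])
pts=pts[pts[:,0]>.635]
from scipy.optimize import least_squares
s=least_squares(lambda p:np.hypot(pts[:,0]-p[0],pts[:,1]-p[1])-.04,[.638,-.215],loss="soft_l1",f_scale=.001);print(s.x,np.abs(s.fun).mean())
E
python3 chk.py 394 378 .134 394 270 .069
```

```text
[ 0.63764765 -0.21487255] 0.009398659883621641
[ 0.641  -0.2139  0.134 ]
[ 0.659 -0.214  0.069]
```

```bash
python3 chk.py 394 209 .014 326 270 .014 462 270 .014 394 295 .128 394 463 .13 308 378 .134 480 378 .134; python3 go.py .638 -.2155 .115
```

```text
[ 0.6795 -0.2144  0.014 ]
[ 0.645 -0.176  0.014]
[ 0.6452 -0.2531  0.014 ]
[ 0.6663 -0.2141  0.128 ]
[ 0.6037 -0.2144  0.13  ]
[ 0.6406 -0.1871  0.134 ]
[ 0.6407 -0.2413  0.134 ]
t 5.25 pos [ 0.6355 -0.2137  0.115 ] shift [ 0.0025  0.0018 -0.    ] turn [-0.11 -0.    0.06] F [ 0.4  0.7 -1.3] w 0.057
```

```bash
python3 -m jog '0.0015 0.0007 0.02 0 0 0 0.05; 0.0015 0.0007 0.04 0 0 0 0.05; 0.0015 0.0007 0.055 0 0 0 0.05; 0.0015 0.0007 0.065 0 0 0 0.05; 0.0015 0.0007 0.065 0 0 0 0.05'; python3 go.py .637 -.2145 .017;python3 - <<'E'
from h import *
c=cam("wrist"); save(c,"w5.png"); s=cam("side"); 
cr=lambda im,a,b,c_,d: cv2.resize(cv2.cvtColor(im[a:b,c_:d],cv2.COLOR_RGB2BGR),None,fx=5,fy=5,interpolation=cv2.INTER_CUBIC)
cv2.imwrite("pics/s5c.png",cr(s["image"],100,180,180,310))
E
```

```text
t: 5.75
eef_pos: [0.636, -0.215, 0.0482]
tool_rot: [-0.001, 1.0, -0.0, -0.001]
contact_force: [-0.4, 0.2, -1.1]
gripper_width: 0.659
t 5.75 pos [ 0.636  -0.215   0.0482] shift [ 0.0011 -0.0004  0.0312] turn [-0.14  0.15 -0.01] F [-0.4  0.2 -1.1] w 0.056
```

View pics/w5.png

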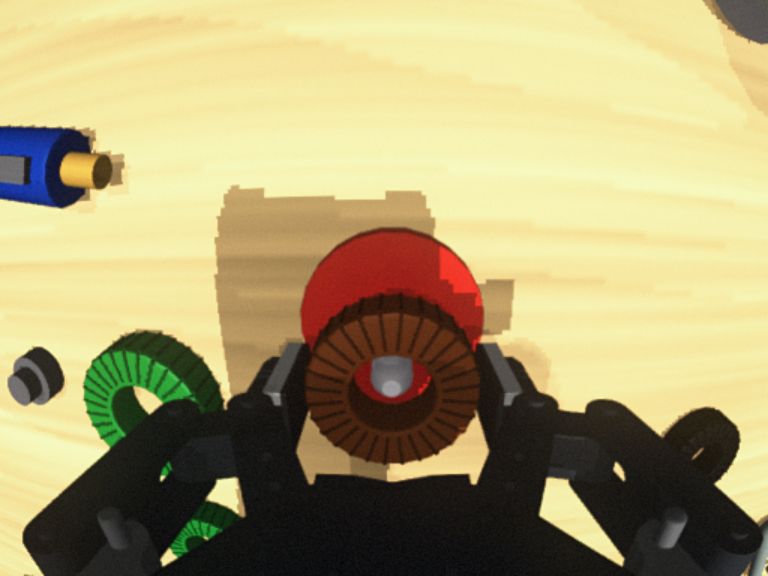

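The pin tip at (391,385) is well centred in the bore, centred at (394,380). Lowering on.

```bash
python3 -m jog '0 0 0.015 0 0 0 0.05; 0 0 0.027 0 0 0 0.05; 0 0 0.032 0 0 0 0.05; 0 0 0.032 0 0 0 0.05; 0 0 0.0325 0 0 0 0.05'; python3 go.py .637 -.2145 .0155
```

```text
t: 6.35
eef_pos: [0.6371, -0.2155, 0.0172]
tool_rot: [-0.001, 1.0, -0.0, -0.0]
contact_force: [1.1, 0.2, -0.8]
gripper_width: 0.66
t 6.35 pos [ 0.6371 -0.2155  0.0172] shift [-0.0001 -0.001   0.0017] turn [-0.1   0.   -0.03] F [ 1.1  0.2 -0.8] w 0.056
```

```bash
python3 -m jog '0 0 0.0015 0 0 0 0.05; 0 0 0.0025 0 0 0 0.05; 0 0 0.0025 0 0 0 0.05'; python3 go.py .637 -.2145 .0155
```

```text
t: 6.65
eef_pos: [0.6373, -0.2156, 0.0156]
tool_rot: [-0.001, 1.0, -0.0, 0.0]
contact_force: [-0.7, -0.5, 4.4]
gripper_width: 0.665
t 6.65 pos [ 0.6373 -0.2156  0.0156] shift [-0.0003 -0.0011  0.0001] turn [-0.08 -0.04 -0.04] F [-0.7 -0.5  4.4] w 0.057
```

Contact on the base at 4.4 N. Releasing.

```bash
python3 -m jog '0 0 0 0 0 0 0.085; 0 0 0 0 0 0 0.085; 0 0 -0.03 0 0 0 0.085; 0 0 -0.075 0 0 0 0.085; 0 0 -0.115 0 0 0 0.085';  python3 go.py .439 .219 .13;python3 - <<'E'
from h import *
c=cam("wrist"); save(c,"w6.png")
E
```

```text
t: 7.15
eef_pos: [0.6369, -0.2156, 0.131]
tool_rot: [-0.001, 1.0, -0.0, -0.0]
contact_force: [0.8, 0.0, 0.2]
gripper_width: 0.995
t 7.15 pos [ 0.6369 -0.2156  0.131 ] shift [-0.1981 -0.4345  0.002 ] turn [-0.11  0.02 -0.03] F [0.8 0.  0.2] w 0.085
```

View pics/w6.png

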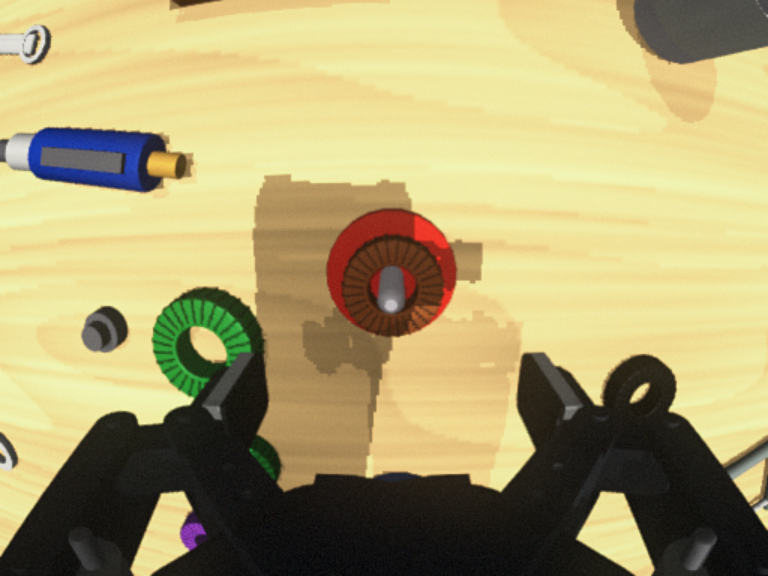

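The brown wheel is flat on the red base with the pin through it at (391,300). Next is the steel spacer.

```bash
python3 -m jog '-0.02 -0.0434 0 0 0 0 0.085; -0.04 -0.087 0 0 0 0 0.085; -0.06 -0.13 0 0 0 0 0.085; -0.08 -0.174 0 0 0 0 0.085; -0.1 -0.217 0 0 0 0 0.085'; python3 -m jog '-0.02 -0.0434 0 0 0 0 0.085; -0.04 -0.087 0 0 0 0 0.085; -0.06 -0.13 0 0 0 0 0.085; -0.08 -0.174 0 0 0 0 0.085; -0.098 -0.2175 0 0 0 0 0.085'; python3 -m jog '0 0 0.02 0 0 0 0.085; 0 0 0.03 0 0 0 0.085; 0 0 0.03 0 0 0 0.085'; python3 go.py .439 .219 .1; python3 - <<'E'
from h import *
c=cam("wrist"); save(c,"w7.png")
E
```

```text
t: 7.7
eef_pos: [0.5362, 0.003, 0.1302]
tool_rot: [-0.001, 1.0, -0.0, 0.0]
contact_force: [0.4, 0.4, 0.2]
gripper_width: 1.001
t: 8.2
eef_pos: [0.4382, 0.2205, 0.1306]
tool_rot: [-0.001, 1.0, -0.0, 0.0]
contact_force: [0.9, 0.4, -0.3]
gripper_width: 0.996
t: 8.5
eef_pos: [0.4385, 0.2175, 0.099]
tool_rot: [0.0, 1.0, -0.001, -0.001]
contact_force: [0.3, -0.8, -0.5]
gripper_width: 0.993
t 8.50 pos [0.4385 0.2175 0.099 ] shift [ 0.0005 -0.0015 -0.001 ] turn [ 0.02  0.16 -0.08] F [ 0.3 -0.8 -0.5] w 0.085
```

View pics/w7.png

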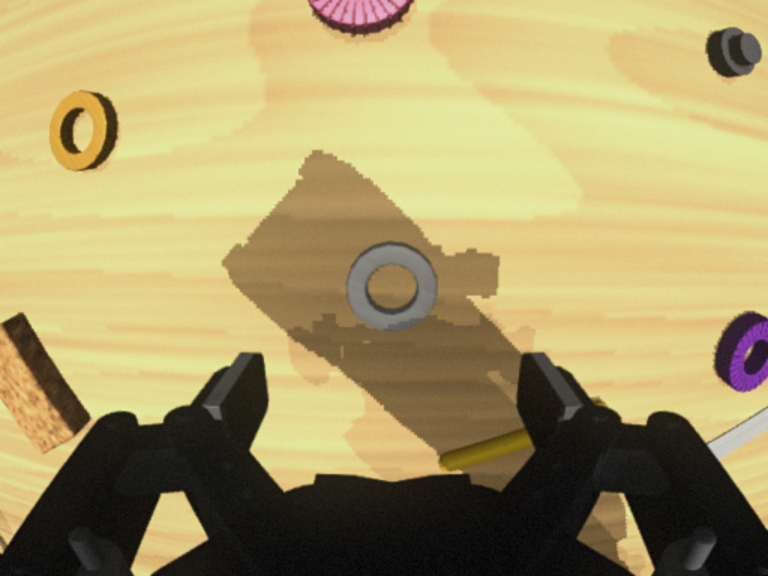

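```bash
python3 chk.py 392 287 .012 442 465 .005 530 437 .005 600 402 .005
```

```text
[0.4426 0.2172 0.012 ]
[0.3153 0.1838 0.005 ]
[0.3355 0.1252 0.005 ]
[0.3594 0.0779 0.005 ]
```

```bash
python3 -m jog '0.001 -0.0005 0.04 0 0 0 0.085; 0.002 -0.0005 0.08 0 0 0 0.085; 0.002 -0.0005 0.097 0 0 0 0.085; 0.002 -0.0005 0.097 0 0 0 0.085; 0.002 -0.0005 0.097 0 0 0 0.085'; python3 -m jog '0 0 0 0 0 0 0.065; 0 0 0 0 0 0 0.043; 0 0 0 0 0 0 0.043; 0 0 0 0 0 0 0.043; 0 0 0 0 0 0 0.043'; python3 go.py .636 -.215 .13;python3 - <<'E'
from h import *
c=cam("wrist"); save(c,"w8.png")
E
```

```text
t: 9.1
eef_pos: [0.4421, 0.2193, 0.0042]
tool_rot: [-0.001, 1.0, -0.001, 0.0]
contact_force: [-1.3, 0.8, 0.3]
gripper_width: 0.998
t: 9.6
eef_pos: [0.4422, 0.2199, 0.0053]
tool_rot: [-0.001, 1.0, -0.0, 0.001]
contact_force: [-3.0, -1.5, 15.0]
gripper_width: 0.546
t 9.60 pos [0.4422 0.2199 0.0053] shift [ 0.1943  0.4345 -0.125 ] turn [-0.11 -0.14 -0.03] F [-3.  -1.5 15. ] w 0.047
```

View pics/w8.png

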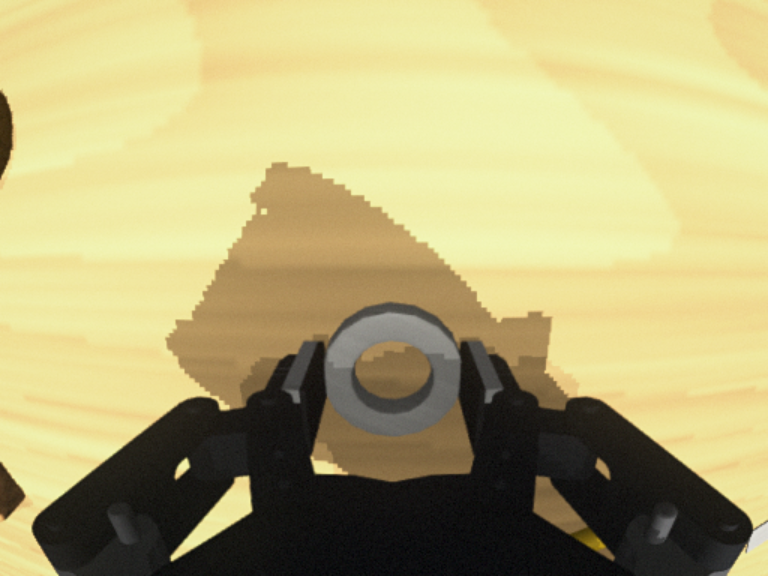

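```bash
python3 -m jog '0 0 -0.03 0 0 0 0.043; 0 0 -0.075 0 0 0 0.043; 0.01 0.02 -0.115 0 0 0 0.043; 0.03 0.062 -0.118 0 0 0 0.043; 0.05 0.106 -0.118 0 0 0 0.043'; python3 -m jog '0.02 0.0434 0 0 0 0 0.043; 0.04 0.087 0 0 0 0 0.043; 0.06 0.13 0 0 0 0 0.043; 0.08 0.174 0 0 0 0 0.043; 0.1 0.217 0 0 0 0 0.043'; python3 go.py .636 -.215 .12
```

```text
t: 10.15
eef_pos: [0.4929, 0.1135, 0.1241]
tool_rot: [-0.002, 1.0, 0.001, 0.003]
contact_force: [0.8, 0.7, -1.3]
gripper_width: 0.547
t: 10.65
eef_pos: [0.5915, -0.1058, 0.1215]
tool_rot: [-0.001, 1.0, -0.0, 0.0]
contact_force: [0.5, 0.3, -0.8]
gripper_width: 0.539
t 10.65 pos [ 0.5915 -0.1058  0.1215] shift [0.0446 0.1092 0.0014] turn [-0.09 -0.03 -0.05] F [ 0.5  0.3 -0.8] w 0.046
```

```bash
python3 -m jog '0.018 0.044 0 0 0 0 0.043; 0.036 0.088 0 0 0 0 0.043; 0.045 0.1095 0 0 0 0 0.043; 0.045 0.1095 0.02 0 0 0 0.043; 0.045 0.1095 0.035 0 0 0 0.043'; python3 -m jog '0 0 0.007 0 0 0 0.043; 0 0 0.007 0 0 0 0.043';python3 go.py .636 -.215 .04; python3 - <<'E'
from h import *
c=cam("wrist"); save(c,"w9.png")
E
```

```text
t: 11.15
eef_pos: [0.6357, -0.2142, 0.0852]
tool_rot: [-0.001, 1.0, -0.001, 0.0]
contact_force: [-0.3, 0.2, -1.1]
gripper_width: 0.542
t: 11.35
eef_pos: [0.6349, -0.2116, 0.0774]
tool_rot: [-0.001, 1.0, 0.001, -0.001]
contact_force: [0.6, -0.0, -0.6]
gripper_width: 0.542
t 11.35 pos [ 0.6349 -0.2116  0.0774] shift [0.0012 0.0035 0.0374] turn [-0.17  0.16  0.06] F [ 0.6 -0.  -0.6] w 0.046
```

View pics/w9.png

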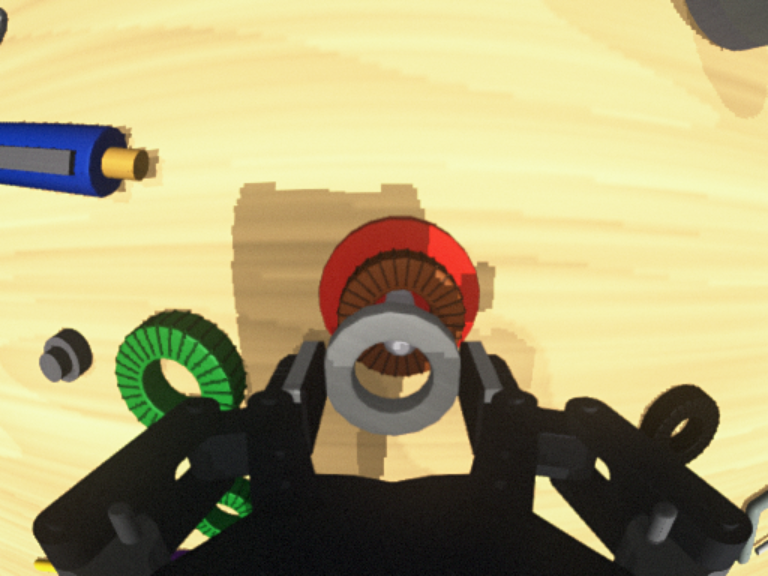

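```bash
python3 chk.py 393 368 .084 399 348 .069; python3 go.py .636 -.215 .04
```

```text
[ 0.638  -0.2125  0.084 ]
[ 0.6387 -0.2147  0.069 ]
t 11.45 pos [ 0.6362 -0.2122  0.0792] shift [-0.0002  0.0029  0.0392] turn [-0.11 -0.01  0.04] F [ 0.8 -0.5 -1.3] w 0.047
```

```bash
python3 -m jog '0.0005 0.0025 0.007 0 0 0 0.043; 0.0005 0.0025 0.015 0 0 0 0.043; 0.0005 0.0025 0.025 0 0 0 0.043; 0.0005 0.0025 0.033 0 0 0 0.043; 0.0005 0.0025 0.035 0 0 0 0.043'; python3 -m jog '0 0 0.001 0 0 0 0.043; 0 0 0.001 0 0 0 0.043';python3 go.py .636 -.215 .039
```

```text
t: 11.95
eef_pos: [0.6355, -0.2152, 0.042]
tool_rot: [-0.001, 1.0, -0.0, -0.001]
contact_force: [-0.1, 0.2, -1.6]
gripper_width: 0.547
t: 12.15
eef_pos: [0.6367, -0.2155, 0.0428]
tool_rot: [-0.001, 1.0, -0.0, 0.0]
contact_force: [-1.0, -0.2, -0.4]
gripper_width: 0.54
t 12.15 pos [ 0.6367 -0.2155  0.0428] shift [-0.0007 -0.0005  0.0038] turn [-0.1  -0.01 -0.03] F [-1.  -0.2 -0.4] w 0.046
```

```bash
python3 -m jog '0 0 0.0015 0 0 0 0.043; 0 0 0.003 0 0 0 0.043; 0 0 0.003 0 0 0 0.043';python3 go.py .636 -.215 .039
```

```text
t: 12.45
eef_pos: [0.6365, -0.2155, 0.0397]
tool_rot: [-0.001, 1.0, -0.0, -0.0]
contact_force: [-0.1, 0.1, -0.1]
gripper_width: 0.547
t 12.45 pos [ 0.6365 -0.2155  0.0397] shift [-0.0005 -0.0005  0.0007] turn [-0.1   0.   -0.03] F [-0.1  0.1 -0.1] w 0.047
```

```bash
python3 -m jog '0 0 0.001 0 0 0 0.043; 0 0 0.001 0 0 0 0.043';python3 -m jog '0 0 0.001 0 0 0 0.043; 0 0 0.001 0 0 0 0.043';python3 go.py .636 -.215 .039
```

```text
t: 12.65
eef_pos: [0.6366, -0.2155, 0.0396]
tool_rot: [-0.001, 1.0, -0.0, 0.0]
contact_force: [-2.5, 1.2, 4.4]
gripper_width: 0.546
t: 12.85
eef_pos: [0.6366, -0.2155, 0.0395]
tool_rot: [-0.001, 1.0, -0.0, 0.0]
contact_force: [-5.0, 0.6, 11.4]
gripper_width: 0.547
t 12.85 pos [ 0.6366 -0.2155  0.0395] shift [-0.0006 -0.0005  0.0005] turn [-0.07 -0.01 -0.04] F [-5.   0.6 11.4] w 0.047
```

Seated on the brown wheel (contact 11 N). Releasing and heading for green.

```bash
python3 -m jog '0 0 0 0 0 0 0.085; 0 0 -0.001 0 0 0 0.085; 0 0 -0.03 0 0 0 0.085; 0 0 -0.07 0 0 0 0.085; 0 0 -0.09 0 0 0 0.085'; python3 go.py .483 -.0975 .1;python3 - <<'E'
from h import *
c=cam("wrist"); save(c,"w10.png")
E
```

```text
t: 13.35
eef_pos: [0.6381, -0.216, 0.1309]
tool_rot: [-0.0, 1.0, -0.0, 0.002]
contact_force: [0.2, -0.5, 0.7]
gripper_width: 0.995
t 13.35 pos [ 0.6381 -0.216   0.1309] shift [-0.1553 -0.1183  0.0304] turn [-0.05 -0.22 -0.04] F [ 0.2 -0.5  0.7] w 0.085
```

View pics/w10.png

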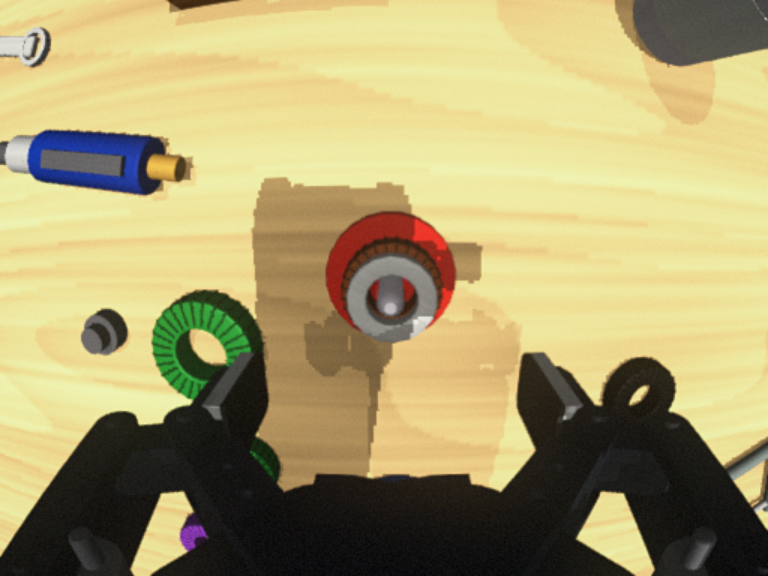

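The spacer sits flat on brown, centred at (392,296). Next, the small green wheel.

```bash
python3 -m jog '-0.038 -0.029 0 0 0 0 0.085; -0.076 -0.058 0 0 0 0 0.085; -0.114 -0.087 0 0 0 0 0.085; -0.149 -0.114 0.01 0 0 0 0.085; -0.1555 -0.1185 0.03 0 0 0 0.085';  python3 -m jog '0 0 0 0 0 0 0.085; 0 0 0 0 0 0 0.085; 0 0 0 0 0 0 0.085'; python3 go.py .483 -.0975 .1;python3 - <<'E'
from h import *
c=cam("wrist"); save(c,"w11.png")
E
```

```text
t: 13.9
eef_pos: [0.4778, -0.0942, 0.0985]
tool_rot: [-0.001, 1.0, 0.002, -0.0]
contact_force: [1.7, -0.3, 0.3]
gripper_width: 0.993
t: 14.2
eef_pos: [0.4828, -0.0978, 0.0987]
tool_rot: [-0.001, 1.0, -0.001, 0.001]
contact_force: [0.2, -0.7, 0.7]
gripper_width: 0.995
t 14.20 pos [ 0.4828 -0.0978  0.0987] shift [ 0.0002 -0.0003 -0.0013] turn [-0.09 -0.12 -0.1 ] F [ 0.2 -0.7  0.7] w 0.085
```

View pics/w11.png

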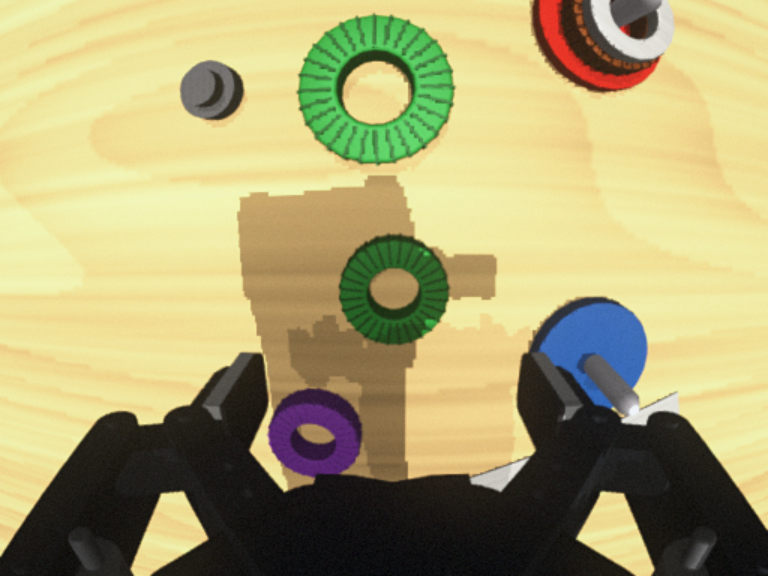

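```bash
python3 chk.py 394 288 .02;python3 -m jog '0.001 0 0.04 0 0 0 0.085; 0.001 0 0.08 0 0 0 0.085; 0.001 0 0.0955 0 0 0 0.085; 0.001 0 0.0955 0 0 0 0.085; 0.001 0 0.0955 0 0 0 0.085'; python3 go.py .483 -.0975 0.003
```

```text
[ 0.4886 -0.099   0.02  ]
t: 14.8
eef_pos: [0.4829, -0.097, 0.0029]
tool_rot: [-0.001, 1.0, -0.0, 0.0]
contact_force: [0.5, -0.2, -0.3]
gripper_width: 0.998
t 14.80 pos [ 0.4829 -0.097   0.0029] shift [ 0.0001  0.0005 -0.0001] turn [-0.1  -0.04 -0.05] F [ 0.5 -0.2 -0.3] w 0.085
```

```bash
python3 -m jog '0.003 0.0015 0 0 0 0 0.085; 0.003 0.0015 0 0 0 0 0.065; 0.003 0.0015 0 0 0 0 0.05; 0.003 0.0015 0 0 0 0 0.05; 0.003 0.0015 0 0 0 0 0.05'; python3 go.py .636 -.2155 0.135;python3 - <<'E'
from h import *
c=cam("wrist"); save(c,"w12.png")
E
```

```text
t: 15.3
eef_pos: [0.486, -0.0986, 0.004]
tool_rot: [-0.0, 1.0, -0.0, 0.001]
contact_force: [-2.3, 0.6, 12.9]
gripper_width: 0.655
t 15.30 pos [ 0.486  -0.0986  0.004 ] shift [ 0.1503  0.1167 -0.1308] turn [-0.05 -0.11 -0.01] F [-2.3  0.6 12.9] w 0.056
```

View pics/w12.png

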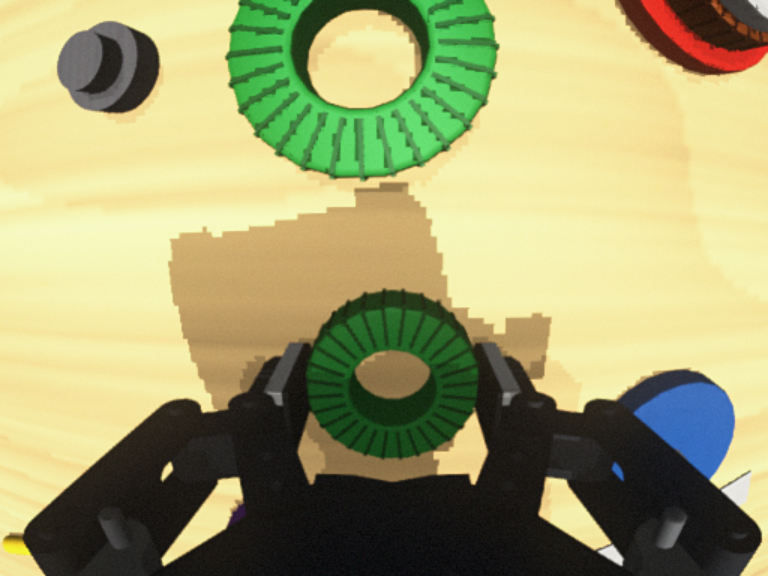

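```bash
python3 -m jog '0 0 -0.03 0 0 0 0.05; 0 0 -0.075 0 0 0 0.05; 0.015 0.012 -0.115 0 0 0 0.05; 0.05 0.039 -0.125 0 0 0 0.05; 0.088 0.068 -0.125 0 0 0 0.05'; python3 -m jog '0.036 0.028 0 0 0 0 0.05; 0.057 0.045 0 0 0 0 0.05; 0.062 0.049 0 0 0 0 0.05; 0.062 0.049 0.025 0 0 0 0.05; 0.062 0.049 0.048 0 0 0 0.05'; python3 -m jog '0 0 0.003 0 0 0 0.05; 0 0 0.003 0 0 0 0.05';python3 go.py .636 -.2155 0.05;python3 - <<'E'
from h import *
c=cam("wrist"); save(c,"w13.png")
E
```

```text
t: 15.85
eef_pos: [0.5752, -0.1674, 0.1311]
tool_rot: [-0.0, 1.0, 0.0, 0.003]
contact_force: [1.1, -0.1, -1.0]
gripper_width: 0.651
t: 16.35
eef_pos: [0.6349, -0.2151, 0.0792]
tool_rot: [-0.001, 1.0, -0.0, 0.0]
contact_force: [-1.0, 0.3, -0.7]
gripper_width: 0.653
t: 16.55
eef_pos: [0.6341, -0.2148, 0.076]
tool_rot: [-0.001, 1.0, 0.0, -0.001]
contact_force: [-0.0, 0.0, 0.1]
gripper_width: 0.651
t 16.55 pos [ 0.6341 -0.2148  0.076 ] shift [0.002  0.0007 0.026 ] turn [-0.14  0.1   0.01] F [-0.   0.   0.1] w 0.056
```

View pics/w13.png

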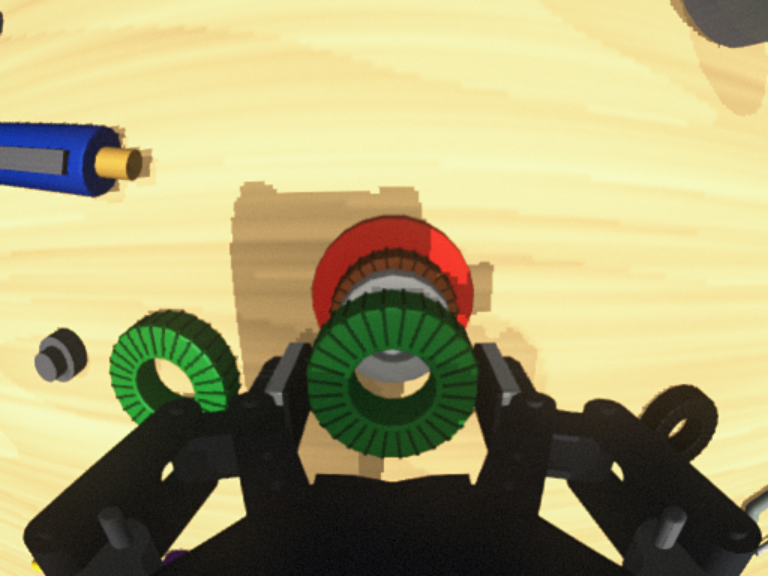

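```bash
python3 chk.py 393 374 .092 392 347 .069; python3 go.py .636 -.2155 0.05
```

```text
[ 0.64   -0.2157  0.092 ]
[ 0.6392 -0.2154  0.069 ]
t 16.65 pos [ 0.6356 -0.2154  0.0776] shift [0.0004 0.0002 0.0276] turn [-0.08 -0.09 -0.01] F [-0.9 -1.4 -0.1] w 0.056
```

Aligned to within 1 mm of the pin tip. Lowering.

```bash
python3 -m jog '0 0 0.007 0 0 0 0.05; 0 0 0.014 0 0 0 0.05; 0 0 0.02 0 0 0 0.05; 0 0 0.024 0 0 0 0.05; 0 0 0.025 0 0 0 0.05'; python3 -m jog '0 0 0.0015 0 0 0 0.05; 0 0 0.0015 0 0 0 0.05';python3 go.py .636 -.2155 0.05
```

```text
t: 17.15
eef_pos: [0.6345, -0.2154, 0.0504]
tool_rot: [-0.001, 1.0, -0.0, -0.001]
contact_force: [-0.2, 0.9, -1.3]
gripper_width: 0.65
t: 17.35
eef_pos: [0.6351, -0.2155, 0.0502]
tool_rot: [-0.001, 1.0, -0.0, 0.0]
contact_force: [-1.4, 0.7, 1.5]
gripper_width: 0.649
t 17.35 pos [ 0.6351 -0.2155  0.0502] shift [ 0.0009 -0.0001  0.0002] turn [-0.09 -0.01 -0.03] F [-1.4  0.7  1.5] w 0.055
```

```bash
python3 -m jog '0 0 0.001 0 0 0 0.05; 0 0 0.001 0 0 0 0.05';python3 -m jog '0 0 0 0 0 0 0.085; 0 0 -0.001 0 0 0 0.085; 0 0 -0.03 0 0 0 0.085; 0 0 -0.07 0 0 0 0.085; 0 0 -0.085 0 0 0 0.085'; python3 go.py .605 .2345 .12;python3 - <<'E'
from h import *
c=cam("wrist"); save(c,"w14.png")
E
```

```text
t: 17.55
eef_pos: [0.6352, -0.2155, 0.0501]
tool_rot: [-0.001, 1.0, -0.0, 0.0]
contact_force: [-4.1, 0.5, 9.2]
gripper_width: 0.653
t: 18.05
eef_pos: [0.6372, -0.2161, 0.1377]
tool_rot: [-0.0, 1.0, -0.0, 0.003]
contact_force: [0.3, -0.4, -0.2]
gripper_width: 0.994
t 18.05 pos [ 0.6372 -0.2161  0.1377] shift [-0.0326 -0.4505  0.0177] turn [-0.03 -0.32 -0.04] F [ 0.3 -0.4 -0.2] w 0.085
```

View pics/w14.png

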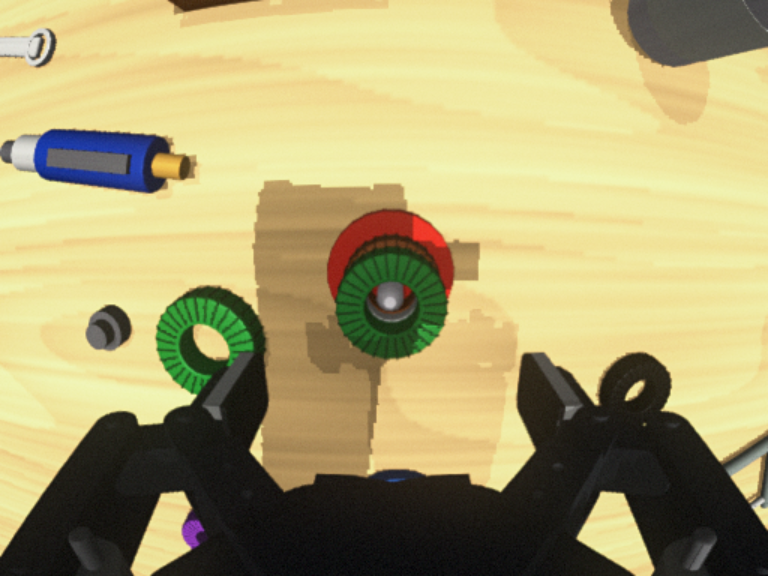

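The red pack is complete, with green on top at (392,303). Next is the pink wheel.

```bash
python3 -m jog '-0.003 -0.045 0 0 0 0 0.085; -0.007 -0.092 0 0 0 0 0.085; -0.01 -0.139 0 0 0 0 0.085; -0.013 -0.186 0 0 0 0 0.085; -0.016 -0.233 0 0 0 0 0.085'; python3 -m jog '-0.003 -0.045 0 0 0 0 0.085; -0.007 -0.092 0 0 0 0 0.085; -0.01 -0.139 0 0 0 0 0.085; -0.013 -0.186 0 0 0 0 0.085; -0.0165 -0.2175 0.02 0 0 0 0.085'; python3 -m jog '0 0 0.02 0 0 0 0.085; 0 0 0.02 0 0 0 0.085; 0 0 0.02 0 0 0 0.085';python3 go.py .605 .2345 .1;python3 - <<'E'
from h import *
c=cam("wrist"); save(c,"w15.png"); print(proj(c,(.605,.2345,.02),True)*1.5)
E
```

```text
t: 18.6
eef_pos: [0.6185, 0.019, 0.1334]
tool_rot: [-0.001, 1.0, -0.0, -0.0]
contact_force: [0.5, 0.1, 0.6]
gripper_width: 0.998
t: 19.1
eef_pos: [0.6034, 0.2403, 0.1163]
tool_rot: [-0.003, 1.0, 0.001, 0.002]
contact_force: [0.7, 0.7, 0.0]
gripper_width: 0.993
t: 19.4
eef_pos: [0.6027, 0.2337, 0.0939]
tool_rot: [-0.0, 1.0, -0.001, -0.001]
contact_force: [0.3, 0.0, 0.7]
gripper_width: 0.997
t 19.40 pos [0.6027 0.2337 0.0939] shift [ 0.0023 -0.0008 -0.0062] turn [-0.02  0.08 -0.09] F [0.3 0.  0.7] w 0.085
[389.87404284 296.8298966 ]
```

View pics/w15.png

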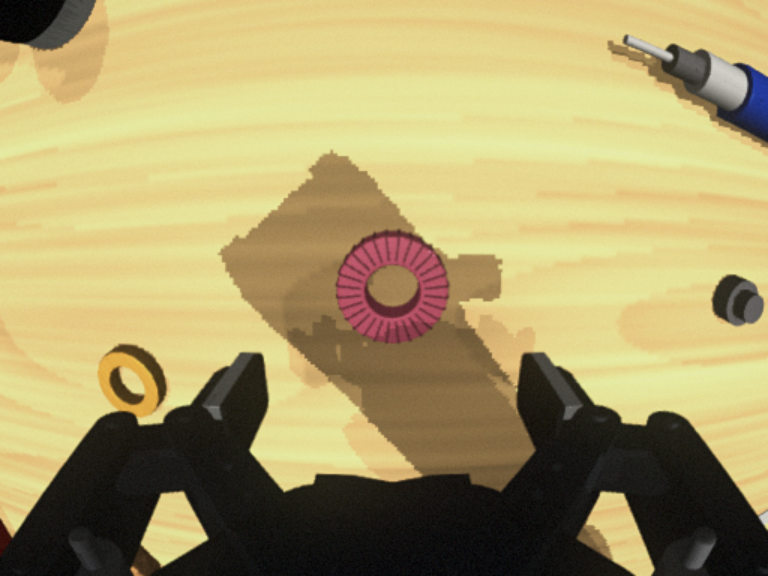

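```bash
python3 chk.py 393 286 .02; python3 go.py .605 .2335 .003
```

```text
[0.6113 0.2329 0.02  ]
t 19.50 pos [0.6037 0.2337 0.0953] shift [0.0011 0.0003 0.0923] turn [-0.09 -0.07 -0.15] F [-0.2 -0.9  0.3] w 0.085
```

```bash
python3 -m jog '0.003 0.0005 0.04 0 0 0 0.085; 0.0045 0.0005 0.08 0 0 0 0.085; 0.0045 0.0005 0.0925 0 0 0 0.085; 0.0045 0.0005 0.0925 0 0 0 0.085; 0.0045 0.0005 0.0925 0 0 0 0.085'; python3 -m jog '0 0 0 0 0 0 0.07; 0 0 0 0 0 0 0.05; 0 0 0 0 0 0 0.05; 0 0 0 0 0 0 0.05; 0 0 0 0 0 0 0.05'; python3 go.py .436 -.2215 0.13;python3 - <<'E'
from h import *
c=cam("wrist"); save(c,"w16.png")
E
```

```text
t: 20.0
eef_pos: [0.6085, 0.2349, 0.0038]
tool_rot: [-0.001, 1.0, -0.001, 0.001]
contact_force: [-0.1, -0.3, 1.0]
gripper_width: 0.998
t: 20.5
eef_pos: [0.6085, 0.2351, 0.0042]
tool_rot: [-0.001, 1.0, -0.0, 0.001]
contact_force: [-2.3, -1.8, 7.4]
gripper_width: 0.646
t 20.50 pos [0.6085 0.2351 0.0042] shift [-0.1718  0.4564 -0.1275] turn [-0.15 -0.16 -0.04] F [-2.3 -1.8  7.4] w 0.055
```

View pics/w16.png

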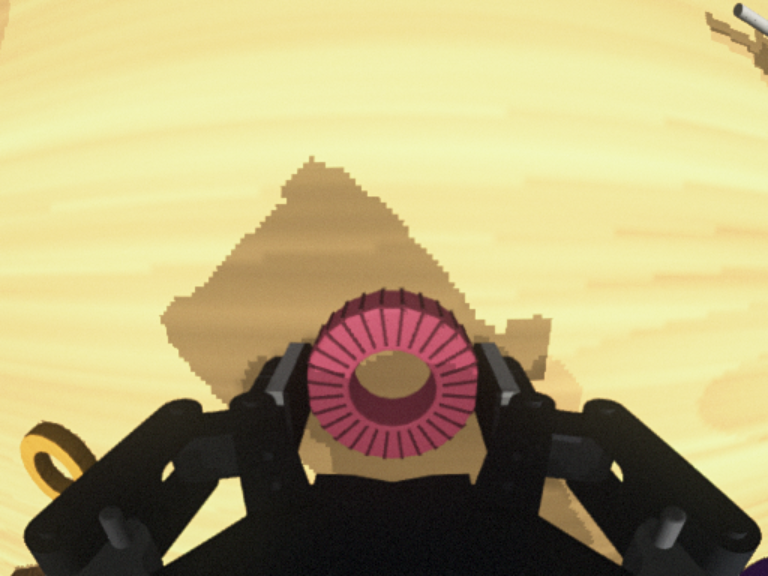

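```bash
python3 -m jog '0 0 -0.03 0 0 0 0.05; 0 0 -0.075 0 0 0 0.05; -0.006 0.015 -0.12 0 0 0 0.05; -0.023 0.06 -0.126 0 0 0 0.05; -0.04 0.106 -0.126 0 0 0 0.05'; python3 -m jog '-0.017 0.046 0 0 0 0 0.05; -0.034 0.092 0 0 0 0 0.05; -0.051 0.138 0 0 0 0 0.05; -0.068 0.184 0 0 0 0 0.05; -0.085 0.229 0 0 0 0 0.05'; python3 go.py .436 -.2215 0.08
```

```text
t: 21.05
eef_pos: [0.5684, 0.1291, 0.1312]
tool_rot: [-0.002, 1.0, 0.001, 0.003]
contact_force: [0.7, -1.5, -2.5]
gripper_width: 0.645
t: 21.55
eef_pos: [0.4813, -0.1024, 0.1283]
tool_rot: [-0.001, 1.0, -0.0, 0.001]
contact_force: [0.1, -1.2, -0.7]
gripper_width: 0.645
t 21.55 pos [ 0.4813 -0.1024  0.1283] shift [-0.0454  0.1192  0.0481] turn [-0.06 -0.09 -0.03] F [ 0.1 -1.2 -0.7] w 0.055
```

```bash
python3 -m jog '-0.017 0.046 0 0 0 0 0.05; -0.034 0.092 0 0 0 0 0.05; -0.045 0.119 0 0 0 0 0.05; -0.045 0.119 0.02 0 0 0 0.05; -0.045 0.119 0.045 0 0 0 0.05';python3 -m jog '0 0 0.003 0 0 0 0.05; 0 0 0.003 0 0 0 0.05;0 0 0.003 0 0 0 0.05'; python3 go.py .436 -.2215 0.02;python3 - <<'E'
from h import *
c=cam("wrist"); save(c,"w17.png")
E
```

```text
t: 22.05
eef_pos: [0.4377, -0.2215, 0.0835]
tool_rot: [0.0, 1.0, -0.002, 0.002]
contact_force: [0.3, 0.1, -1.0]
gripper_width: 0.649
t: 22.35
eef_pos: [0.4379, -0.2194, 0.0804]
tool_rot: [-0.001, 1.0, 0.0, 0.001]
contact_force: [0.6, 0.8, -0.2]
gripper_width: 0.646
t 22.35 pos [ 0.4379 -0.2194  0.0804] shift [-0.002   0.0022  0.0604] turn [-0.07 -0.09  0.01] F [ 0.6  0.8 -0.2] w 0.055
```

View pics/w17.png

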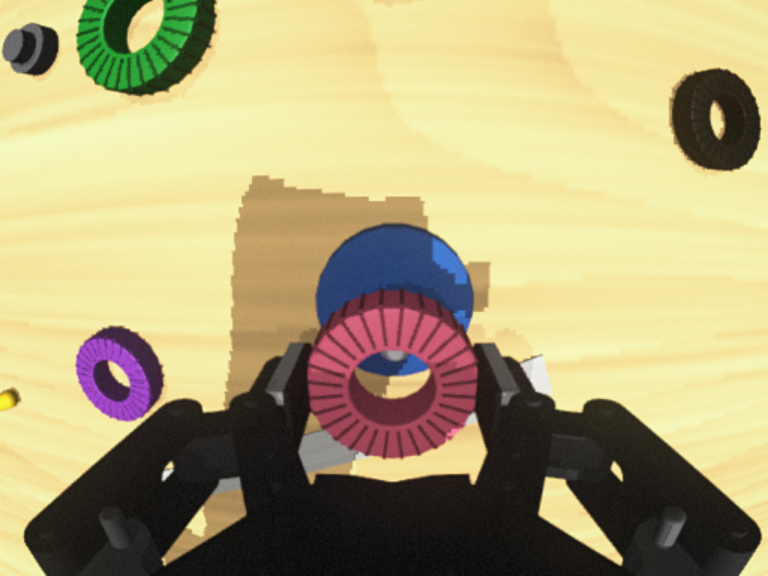

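```bash
python3 chk.py 393 374 .096 395 353 .069; python3 go.py .436 -.2215 0.02
```

```text
[ 0.4432 -0.22    0.096 ]
[ 0.4381 -0.2208  0.069 ]
t 22.45 pos [ 0.4379 -0.2195  0.0804] shift [-0.0021  0.002   0.0604] turn [-0.05 -0.11 -0.01] F [ 0.9 -0.3 -0.8] w 0.056
```

```bash
python3 -m jog '-0.0035 0.001 0 0 0 0 0.05; -0.0035 0.001 0.007 0 0 0 0.05; -0.0035 0.001 0.015 0 0 0 0.05; -0.0035 0.001 0.026 0 0 0 0.05; -0.0035 0.001 0.028 0 0 0 0.05'; python3 go.py .436 -.2215 0.018;python3 - <<'E'
from h import *
c=cam("wrist"); save(c,"w18.png")
E
```

```text
t: 22.95
eef_pos: [0.4325, -0.2199, 0.0496]
tool_rot: [-0.001, 1.0, -0.0, -0.001]
contact_force: [-0.5, 0.4, -0.2]
gripper_width: 0.642
t 22.95 pos [ 0.4325 -0.2199  0.0496] shift [0.0036 0.0016 0.0315] turn [-0.17  0.14 -0.02] F [-0.5  0.4 -0.2] w 0.055
```

View pics/w18.png

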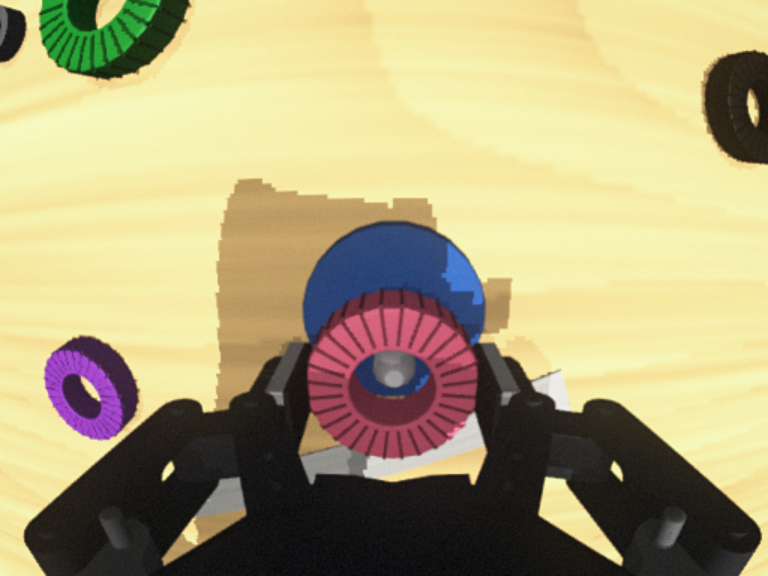

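The pin tip at (393,378) is centred in the bore. Lowering to the base.

```bash
python3 -m jog '0.001 0.0005 0.015 0 0 0 0.05; 0.001 0.0005 0.027 0 0 0 0.05; 0.001 0.0005 0.031 0 0 0 0.05; 0.001 0.0005 0.031 0 0 0 0.05; 0.001 0.0005 0.032 0 0 0 0.05'; python3 -m jog '0 0 0 0 0 0 0.05'; python3 go.py .436 -.2215 0.018
```

```text
t: 23.5
eef_pos: [0.4347, -0.2209, 0.0195]
tool_rot: [-0.001, 1.0, -0.0, 0.0]
contact_force: [0.3, 1.1, -0.7]
gripper_width: 0.645
t: 23.6
eef_pos: [0.4348, -0.221, 0.0196]
tool_rot: [-0.001, 1.0, -0.0, 0.0]
contact_force: [0.1, -0.0, -1.8]
gripper_width: 0.648
t 23.60 pos [ 0.4348 -0.221   0.0196] shift [0.0012 0.0005 0.0016] turn [-0.09 -0.04 -0.04] F [ 0.1 -0.  -1.8] w 0.055
```

```bash
python3 -m jog '0 0 0.001 0 0 0 0.05; 0 0 0.0015 0 0 0 0.05; 0 0 0.002 0 0 0 0.05; 0 0 0.002 0 0 0 0.05'; python3 go.py .436 -.2215 0.018
```

```text
t: 24.0
eef_pos: [0.4347, -0.221, 0.0181]
tool_rot: [-0.001, 1.0, -0.0, 0.0]
contact_force: [-2.1, 0.3, 9.0]
gripper_width: 0.647
t 24.00 pos [ 0.4347 -0.221   0.0181] shift [0.0013 0.0005 0.0001] turn [-0.07 -0.02 -0.04] F [-2.1  0.3  9. ] w 0.055
```

```bash
python3 -m jog '0 0 0 0 0 0 0.085; 0 0 -0.001 0 0 0 0.085; 0 0 -0.03 0 0 0 0.085; 0 0 -0.075 0 0 0 0.085; 0 0 -0.115 0 0 0 0.085'; python3 go.py .5395 .408 .13;python3 - <<'E'
from h import *
c=cam("wrist"); save(c,"w19.png")
E
```

```text
t: 24.5
eef_pos: [0.4343, -0.2208, 0.1336]
tool_rot: [-0.001, 1.0, -0.0, -0.0]
contact_force: [0.8, -0.4, -0.2]
gripper_width: 0.997
t 24.50 pos [ 0.4343 -0.2208  0.1336] shift [ 0.105  -0.6289  0.005 ] turn [-0.13  0.03 -0.02] F [ 0.8 -0.4 -0.2] w 0.085
```

View pics/w19.png

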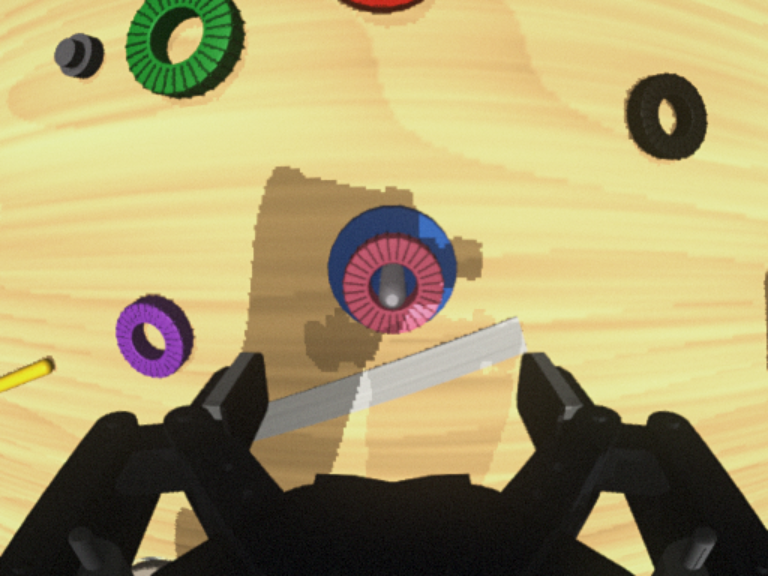

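Pink is seated on the blue base at (392,284). Next is the brass collar.

```bash
python3 -m jog '0.008 -0.048 0 0 0 0 0.085; 0.016 -0.096 0 0 0 0 0.085; 0.024 -0.144 0 0 0 0 0.085; 0.032 -0.192 0 0 0 0 0.085; 0.04 -0.24 0 0 0 0 0.085'; python3 -m jog '0.008 -0.048 0 0 0 0 0.085; 0.016 -0.096 0 0 0 0 0.085; 0.024 -0.144 0 0 0 0 0.085; 0.032 -0.192 0 0 0 0 0.085; 0.04 -0.24 0 0 0 0 0.085';  python3 -m jog '0.008 -0.048 0 0 0 0 0.085; 0.016 -0.096 0 0 0 0 0.085; 0.024 -0.144 0.01 0 0 0 0.085; 0.025 -0.149 0.03 0 0 0 0.085; 0.025 -0.149 0.03 0 0 0 0.085'; python3 -m jog '0 0 0 0 0 0 0.085;0 0 0 0 0 0 0.085'; python3 go.py .5395 .408 .1;python3 - <<'E'
from h import *
c=cam("wrist"); save(c,"w20.png")
E
```

```text
t: 25.05
eef_pos: [0.4747, 0.0206, 0.1328]
tool_rot: [-0.001, 1.0, -0.001, 0.0]
contact_force: [1.6, 0.3, 0.0]
gripper_width: 0.995
t: 25.55
eef_pos: [0.5149, 0.2607, 0.133]
tool_rot: [-0.001, 1.0, -0.0, 0.0]
contact_force: [1.5, -0.2, -0.3]
gripper_width: 0.996
t: 26.05
eef_pos: [0.5375, 0.4086, 0.0999]
tool_rot: [0.0, 1.0, 0.001, -0.002]
contact_force: [-0.3, -2.4, -0.9]
gripper_width: 0.991
t: 26.25
eef_pos: [0.5407, 0.4062, 0.1039]
tool_rot: [-0.0, 1.0, -0.001, 0.0]
contact_force: [-0.6, -0.1, 0.9]
gripper_width: 0.996
t 26.25 pos [0.5407 0.4062 0.1039] shift [-0.0012 -0.0018  0.0039] turn [-0.06 -0.04 -0.15] F [-0.6 -0.1  0.9] w 0.085
```

View pics/w20.png

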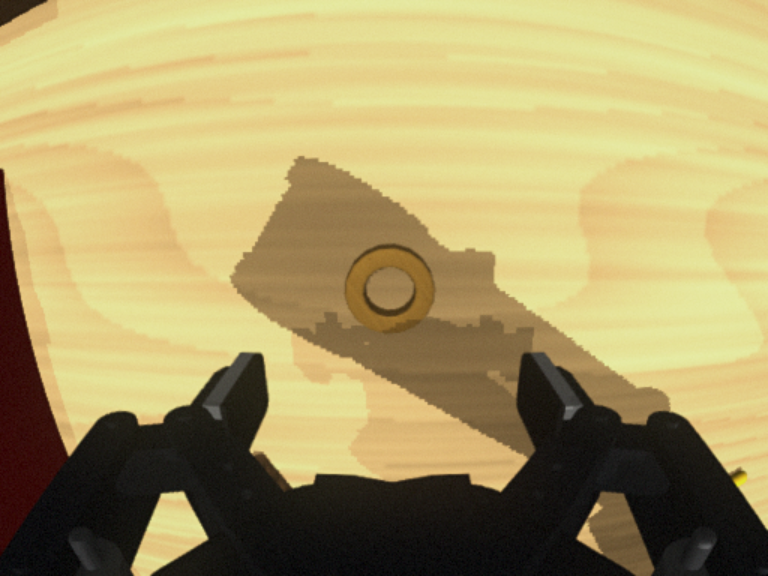

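```bash
python3 chk.py 390 289 .014 265 460 .03; python3 go.py .5415 .407 .004
```

```text
[0.5427 0.4073 0.014 ]
[0.4354 0.4861 0.03  ]
t 26.35 pos [0.5409 0.4066 0.1044] shift [ 0.0005 -0.0002  0.1004] turn [-0.11 -0.08 -0.15] F [ 0.6 -0.5 -0.6] w 0.085
```

```bash
python3 -m jog '0 0 0.04 0 0 0 0.085; 0 0 0.08 0 0 0 0.085; 0 0 0.1 0 0 0 0.085; 0 0 0.1 0 0 0 0.085; 0 0 0.1 0 0 0 0.085'; python3 -m jog '0 0 0 0 0 0 0.065; 0 0 0 0 0 0 0.043; 0 0 0 0 0 0 0.043; 0 0 0 0 0 0 0.043; 0 0 0 0 0 0 0.043'; python3 go.py .435 -.221 0.13;python3 - <<'E'
from h import *
c=cam("wrist"); save(c,"w21.png")
E
```

```text
t: 26.85
eef_pos: [0.5406, 0.408, 0.0044]
tool_rot: [-0.001, 1.0, -0.001, 0.0]
contact_force: [0.0, -0.3, 0.2]
gripper_width: 0.994
t: 27.35
eef_pos: [0.5408, 0.4087, 0.0058]
tool_rot: [-0.001, 1.0, -0.0, 0.001]
contact_force: [-2.0, -1.4, 9.6]
gripper_width: 0.551
t 27.35 pos [0.5408 0.4087 0.0058] shift [-0.1051  0.6294 -0.1263] turn [-0.16 -0.13 -0.04] F [-2.  -1.4  9.6] w 0.047
```

View pics/w21.png

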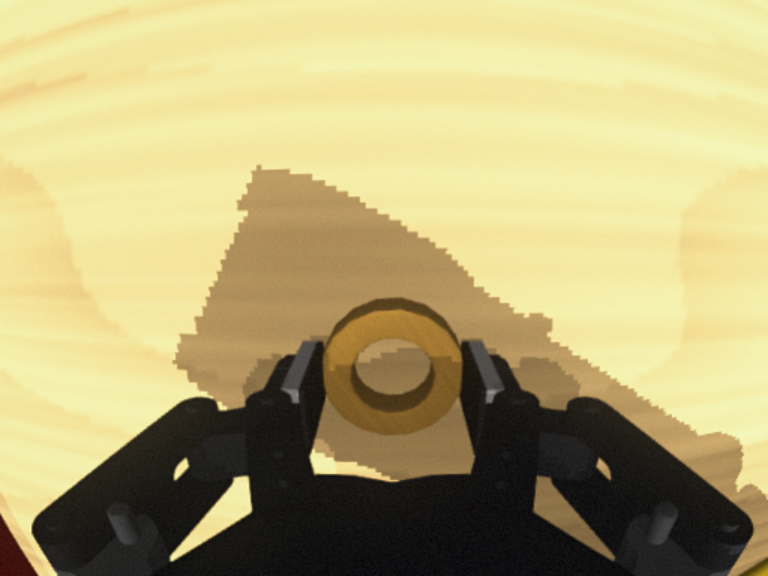

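Collar held at TCP z 0.0055. Carrying it to the blue post.

```bash
python3 -m jog '0 0 -0.03 0 0 0 0.043; 0 0 -0.075 0 0 0 0.043; -0.003 0.02 -0.115 0 0 0 0.043; -0.011 0.066 -0.122 0 0 0 0.043; -0.019 0.114 -0.122 0 0 0 0.043'; python3 -m jog '-0.008 0.048 0 0 0 0 0.043; -0.016 0.096 0 0 0 0 0.043; -0.024 0.144 0 0 0 0 0.043; -0.032 0.192 0 0 0 0 0.043; -0.04 0.24 0 0 0 0 0.043'; python3 -m jog '-0.008 0.048 0 0 0 0 0.043; -0.016 0.096 0 0 0 0 0.043; -0.024 0.144 0 0 0 0 0.043; -0.032 0.192 0 0 0 0 0.043; -0.04 0.235 0 0 0 0 0.043'; python3 go.py .435 -.221 0.08
```

```text
t: 27.9
eef_pos: [0.5216, 0.2949, 0.1282]
tool_rot: [-0.003, 1.0, 0.001, 0.002]
contact_force: [0.7, -1.0, -2.5]
gripper_width: 0.554
t: 28.4
eef_pos: [0.4802, 0.0521, 0.1254]
tool_rot: [-0.001, 1.0, -0.0, 0.001]
contact_force: [1.1, -1.5, -0.5]
gripper_width: 0.553
t: 28.9
eef_pos: [0.44, -0.1835, 0.1251]
tool_rot: [-0.0, 1.0, -0.001, 0.001]
contact_force: [1.5, 0.4, -1.5]
gripper_width: 0.55
t 28.90 pos [ 0.44   -0.1835  0.1251] shift [-0.005   0.0375  0.0451] turn [-0.04 -0.08 -0.08] F [ 1.5  0.4 -1.5] w 0.047
```

```bash
python3 -m jog '-0.005 0.03 0 0 0 0 0.043; -0.005 0.0385 0 0 0 0 0.043; -0.005 0.0385 0.015 0 0 0 0.043; -0.005 0.0385 0.035 0 0 0 0.043; -0.005 0.0385 0.044 0 0 0 0.043'; python3 -m jog '0 0 0 0 0 0 0.043; 0 0 0 0 0 0 0.043;0 0 0 0 0 0 0.043'; python3 go.py .435 -.221 0.04;python3 - <<'E'
from h import *
c=cam("wrist"); save(c,"w22.png")
E
```

```text
t: 29.4
eef_pos: [0.4352, -0.2185, 0.0794]
tool_rot: [-0.001, 1.0, 0.0, -0.0]
contact_force: [-0.5, -0.1, -1.6]
gripper_width: 0.548
t: 29.7
eef_pos: [0.4363, -0.2194, 0.0811]
tool_rot: [-0.001, 1.0, -0.0, 0.001]
contact_force: [1.1, 0.4, -0.5]
gripper_width: 0.553
t 29.70 pos [ 0.4363 -0.2194  0.0811] shift [-0.0013  0.0016  0.0411] turn [-0.07 -0.08 -0.  ] F [ 1.1  0.4 -0.5] w 0.047
```

View pics/w22.png

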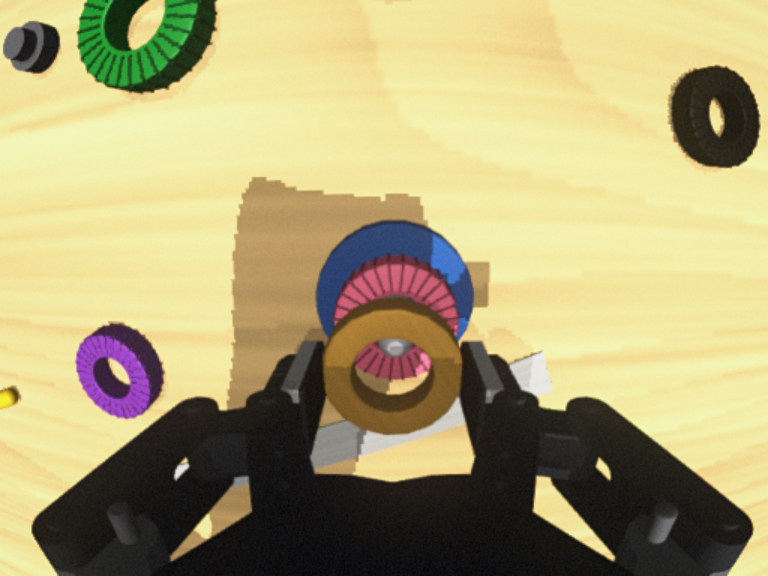

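```bash
python3 chk.py 393 366 .09 395 347 .069; python3 go.py .435 -.221 0.04
```

```text
[ 0.441  -0.2201  0.09  ]
[ 0.4385 -0.2209  0.069 ]
t 29.80 pos [ 0.4361 -0.2196  0.081 ] shift [-0.0011  0.0015  0.041 ] turn [-0.06 -0.07 -0.02] F [-0.1  0.7 -1. ] w 0.047
```

```bash
python3 -m jog '-0.002 0.001 0 0 0 0 0.043; -0.002 0.001 0.008 0 0 0 0.043; -0.002 0.001 0.018 0 0 0 0.043; -0.002 0.001 0.03 0 0 0 0.043; -0.002 0.001 0.037 0 0 0 0.043'; python3 -m jog '0 0 0.001 0 0 0 0.043; 0 0 0.002 0 0 0 0.043; 0 0 0.003 0 0 0 0.043; 0 0 0.003 0 0 0 0.043'; python3 go.py .435 -.221 0.04
```

```text
t: 30.3
eef_pos: [0.4327, -0.2201, 0.0416]
tool_rot: [-0.001, 1.0, -0.0, -0.001]
contact_force: [-1.0, -0.3, -2.2]
gripper_width: 0.551
t: 30.7
eef_pos: [0.4337, -0.2205, 0.0404]
tool_rot: [-0.001, 1.0, -0.0, 0.0]
contact_force: [-0.5, -0.3, -0.8]
gripper_width: 0.552
t 30.70 pos [ 0.4337 -0.2205  0.0404] shift [0.0013 0.0005 0.0004] turn [-0.09 -0.03 -0.03] F [-0.5 -0.3 -0.8] w 0.047
```

```bash
python3 -m jog '0 0 0.001 0 0 0 0.043; 0 0 0.001 0 0 0 0.043; 0 0 0.0015 0 0 0 0.043; 0 0 0.0015 0 0 0 0.043'; python3 go.py .435 -.221 0.04
```

```text
t: 31.1
eef_pos: [0.4338, -0.2206, 0.0397]
tool_rot: [-0.001, 1.0, -0.0, 0.0]
contact_force: [-2.7, 1.0, 11.3]
gripper_width: 0.548
t 31.10 pos [ 0.4338 -0.2206  0.0397] shift [ 0.0012  0.0004 -0.0003] turn [-0.06 -0.03 -0.04] F [-2.7  1.  11.3] w 0.047
```

Seated. Release, rise, and back away for the final look.

```bash
python3 -m jog '0 0 0 0 0 0 0.085; 0 0 -0.001 0 0 0 0.085; 0 0 -0.03 0 0 0 0.085; 0 0 -0.075 0 0 0 0.085; 0 0 -0.12 0 0 0 0.085'; python3 -m jog '0 0.01 -0.04 0 0 0 0.085; 0 0.05 -0.06 0 0 0 0.085; 0 0.1 -0.08 0 0 0 0.085; 0 0.15 -0.1 0 0 0 0.085; 0 0.2 -0.11 0 0 0 0.085'; python3 -m jog '0 0 0 0 0 0 0.085; 0 0 0 0 0 0 0.085;0 0 0 0 0 0 0.085'; python3 - <<'E'
from h import *
t=cam("top"); s=cam("side"); w=cam("wrist")
save(t,"t23.png"); save(w,"w23.png")
cv2.imwrite("pics/s23.png",cv2.resize(cv2.cvtColor(s["image"][90:220,190:330],cv2.COLOR_RGB2BGR),None,fx=4.5,fy=4.5,interpolation=cv2.INTER_CUBIC))
E
```

```text
t: 31.6
eef_pos: [0.4329, -0.2202, 0.1597]
tool_rot: [-0.001, 1.0, -0.0, -0.001]
contact_force: [0.1, -0.8, -0.6]
gripper_width: 0.995
t: 32.1
eef_pos: [0.4337, -0.4143, 0.2685]
tool_rot: [-0.0, 1.0, -0.0, 0.001]
contact_force: [1.1, 0.2, -0.3]
gripper_width: 0.989
t: 32.4
eef_pos: [0.4336, -0.4108, 0.2659]
tool_rot: [-0.002, 1.0, 0.001, -0.0]
contact_force: [-0.1, -0.6, -0.1]
gripper_width: 0.997
```

View pics/t23.png

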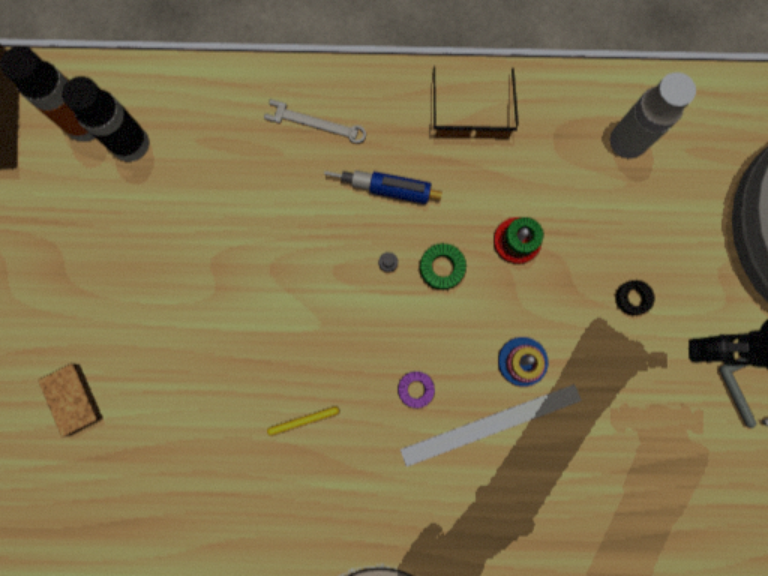

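View pics/s23.png

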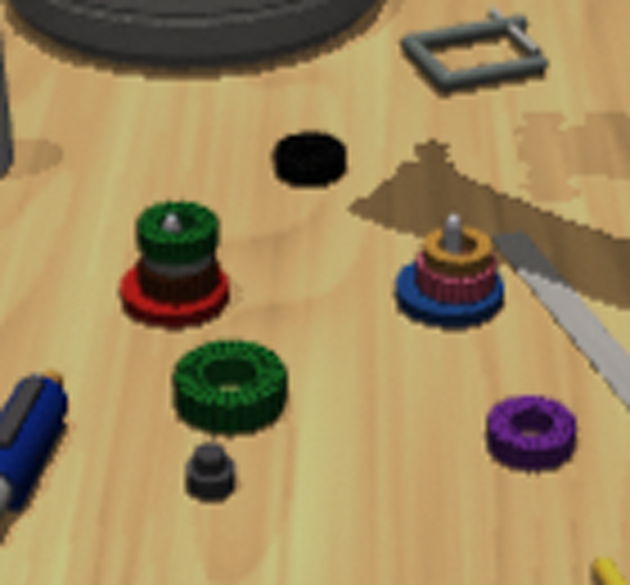

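The side crop shows red base, brown, steel and green stacked flat at (175,260), and blue base, pink and brass stacked flat at (452,265). In the top view the black wheel (635,297) and grinder (385,187) are where they started.

```bash
python3 -c "
from station import workorder
print(workorder.hand_in())"
```

```text
the job is handed in; nothing more can be done
None
```

Both packs are made up and handed in at about 32.6 s of the 136 s allowed. The red post holds the brown wheel, then the steel spacer, then the small green wheel. The blue post holds the pink wheel, then the brass collar. Each part was lowered down its pin until it touched (4–11 N read) and only then released.

- **Final views:** the top and side pictures show both stacks flat, centred and in the right order. The black wheel, the grinder, the big green wheel and the purple wheel are where they started, and the gripper is clear of everything.
- **Forces:** the highest I read was about 15 N, an upward push while gripping the spacer on the bench. I only read the force between moves, so short peaks would not show.
- **Disagreement:** the wrist camera read 2–5 mm further in x than the top camera. I re-checked alignment in the wrist view before lowering each part, so the difference stayed within the 7 mm play.

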